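Load the tube mixer and lock it

ROBOT

A 7-joint arm with a two-finger parallel gripper is mounted at the origin on the work surface. World frame = base frame: x ahead of the robot, y to its left, z up, the work surface at z = 0. Lengths are in m, angles in rad, forces in N, time in s.
With the tool pointing down it reaches from about 0.4 to 0.875 m from the base axis. Payload 19.3 kg.
Tool frame: the origin (TCP) lies at the centre of the arm's flange, where the gripper is bolted on; the fingertips stand 173 mm ahead of it and the grasp point (between the pads) lies 155 mm ahead of it (bot.grip_point_offset is the distance from the TCP to the grasp point, in m); z points along the fingers, x is the direction in which the jaws open and shut, and the axes are right-handed (so a half turn about z gives the same grasp; the last joint's range is limited). The gripper opens to 85 mm and grips with 20 to 120 N. Pads are 22 mm wide; open, the fingers measure 114 mm over their backs; the gripper's body (76 mm by 85 mm) begins 54 mm behind the grasp point. The pads swing forward as they close: fully open they stand 13 mm farther back than shut.
Start: joints at [1.253, 0.521, -0.036, 1.599, 0.021, 1.021, -0.113], TCP at [0.153, -0.606, 0.405] pointing down, gripper open.
Joint ranges: [-2.91, 2.91], [-0.3, 2.13], [-1.5, 1.42], [0.17, 2.43], [-1.26, 4.41], [0.16, 1.93], [-2.52, 2.52]. Speed limits (rad/s): [1.89, 1.89, 2.39, 2.39, 3.01, 3.01, 3.01].

INTERFACE

Orientations are given as [roll, pitch, yaw] about the fixed x, y, z axes, in that order (R = Rz(yaw) Ry(pitch) Rx(roll)).
In Python, from workcell import bot gives the robot as it stands.
- The arm moves only by the tool step_arm, never from a script. Its argument "plan" is a list that holds one entry, the list of rows, each a list of 4 numbers: the shift along the world's x, y, z in cm, then the turn about the world's z in rad. A call has 1 to 12 rows; each row is the pose to reach, as a shift and turn from the pose measured when the call began; what a row does not reach only later rows make up. A row lasts 1/12 s, in which the tool goes at most 41.7 mm and 7.16 degrees, less where a joint would pass 70% of its speed; a pose out of reach is approached as far as the arm can. A call with a gripper value outside its range is refused whole. "jaw" is the closure, from 0 (fully open) to 1 (shut), set as the call begins (left out, the last holds). The fingers move at their own pace and stop on an object; "force" is the grip in N (left out, the last holds). Time passes only in rows, so rows that repeat a pose let the fingers close. It gives the time, the measured TCP pose, the force and the opening at its end, in the units of the state.
- bot.observe(): the state, without advancing time (a new reading comes with each control period).
- bot.grab_frame(name): name is "side" or "top"; returns a dict with "pixels" (420x560x3 uint8, blue, green, red), "mtx" (3x3 intrinsics, pixels), "k1" (the pictures are not rectified: a ray, as slopes to the right and down, at radius r is drawn at 1 + k1 r^2 times it, then the intrinsics apply), "R" (3x3) and "t" (3): a world point X has camera coordinates R X + t. Camera axes: x right, y down, z forward; pixel columns grow to the right and rows downward; lengths in m; the calibration is good to about 2 mm. A picture is of the moment at which its call begins. There is no depth.
- bot.job_done(): hands the job in, once; it reports no verdict.
The state is a dict: "clock": time; "qpos": joint angles; "qd": joint speeds; "joint_efforts": joint torques, N m; "position": TCP position; "tool_rot": TCP orientation; "force": force on the tool from outside, world axes, zero at the start; "moment": the same for the moment, N m; "grip_width": finger opening in m.
Only numpy, scipy, OpenCV 4.12 (cv2) and the standard library are available. Lean on these libraries where they do the work, as an engineer would, in place of code of your own. Each camera call takes 0.05 s, during which the arm holds its last target.

TASK

Get the lab's tube mixer ready to run: turn its red ball knob anticlockwise until the latch is open, put every tube insert on the bench into the bay whose lip has its colour, one edge tucked under the lip and the insert lying flat and fully home, and once they are all in turn the knob back clockwise until it is fully locked. Leave the other things on the bench where they are.

Things in the scene. Friction and masses are not known exactly. Their poses are not given: they have to be found in the camera images.
- insert_orange: tube insert, 0.12 kg: white plate 100 x 64 x 8 mm (long side along x) with orange square grip post 24 x 24 mm at its centre, sides parallel to the plate's, top 56 mm above the underside; four orange-capped tubes 13 mm across at x +-25, y +-24 mm, tops at 34 mm. Origin: centre of the underside, z up. Either end may go under the lip. None if absent.
- insert_blue: tube insert, 0.12 kg: white plate 100 x 64 x 8 mm (long side along x) with blue square grip post 24 x 24 mm at its centre, sides parallel to the plate's, top 56 mm above the underside; four blue-capped tubes 13 mm across at x +-25, y +-24 mm, tops at 34 mm. Origin: centre of the underside, z up. Either end may go under the lip. None if absent.
- insert_green: tube insert, 0.12 kg: white plate 100 x 64 x 8 mm (long side along x) with green square grip post 24 x 24 mm at its centre, sides parallel to the plate's, top 56 mm above the underside; four green-capped tubes 13 mm across at x +-25, y +-24 mm, tops at 34 mm. Origin: centre of the underside, z up. Either end may go under the lip. None if absent.
- bay_orange (a point): floor centre of the bay with the orange lip, 50 mm above the bench; axes as the mixer's. Bay 105 (x) by 69 mm (y). Lip-side wall at x -52.5, 15 mm high; on it the fixed lip, 15 to 20 mm above the floor, its edge at x -38.5: an insert cannot drop straight in; one end goes under the lip tilted 12 to 15 degrees, then it is levelled. Side walls 10 mm high, far wall (x +52.5) 8 mm.
- bay_blue (a point): floor centre of the bay with the blue lip, 50 mm above the bench; axes as the mixer's. Bay 105 (x) by 69 mm (y). Lip-side wall at x -52.5, 15 mm high; on it the fixed lip, 15 to 20 mm above the floor, its edge at x -38.5: an insert cannot drop straight in; one end goes under the lip tilted 12 to 15 degrees, then it is levelled. Side walls 10 mm high, far wall (x +52.5) 8 mm.
- bay_green (a point): floor centre of the bay with the green lip, 50 mm above the bench; axes as the mixer's. Bay 105 (x) by 69 mm (y). Lip-side wall at x -52.5, 15 mm high; on it the fixed lip, 15 to 20 mm above the floor, its edge at x -38.5: an insert cannot drop straight in; one end goes under the lip tilted 12 to 15 degrees, then it is levelled. Side walls 10 mm high, far wall (x +52.5) 8 mm.
- knob_ball (a point): centre of the smooth red ball of the locking knob, 42 mm in diameter, on an upright stem 16 mm thick; slick (friction about 0.35): it turns about the vertical axis through this point, held across its widest part, and slips out of fingers that close well above that. Its centre is 107 mm above the bench and 47 mm above the mixer's deck.
- knob (a joint): angle of the ball knob in rad: 0 locked (stop), 1.4 open (stop), growing anticlockwise seen from above; it stays where it is left, takes about 0.1 N m to turn. The white pointer at its foot shows it: at the red dot locked, at the green dot open.
- latch (a joint): travel in m of the steel latch bar along the far side of the bays, driven by the knob (11.4 mm per rad). It has a tongue per bay, 30 mm wide, 10.5 to 14.5 mm above the bay floor: at 0 the tip is at bay x +38.5 mm, over the insert's edge, at 0.016 (knob 1.4) at +54.5 mm, clear of the bay. The bar itself reaches 18.5 mm above the floor.
- mixer: white low tube mixer fixed to the bench, body 50 mm high; x points from the lip side (nearest the robot) to the latch side, y to its left. Three bays along y, 80 mm apart (orange, blue, green from its right), knob at its left end, 80 mm beyond the last bay's centre. Origin: on the bench under the middle bay's centre; the body spans x -72 to +95 mm, y -125 to +195 mm.
- tube_rack: yellow tube rack 60 x 130 mm, 90 mm high with orange-capped tubes; leave alone. Origin: centre of the underside.
- pipette_a: blue pipette lying on the bench, 230 mm long, 24 mm high; leave alone. Origin under its handle's middle.
- pipette_b: grey pipette lying on the bench, 230 mm long, 24 mm high; leave alone. Origin under its handle's middle.
- jar: small jar with a purple cap, 44 mm across, 55 mm high; leave alone. Origin: centre of the underside.
- beaker: glass beaker 72 mm across, 85 mm high; leave alone. Origin: centre of the underside.
- tip_box: purple pipette-tip box with a clear lid, 85 x 120 x 58 mm; leave alone. Origin: centre of the underside.
There are look-alikes about, which are no part of the job. Leave any pink look-alike of the insert_orange alone.

How it is judged:
By the outcome, as a careful person would: the job done as asked, in the order asked, and still so for the second after the job is handed in, with the robot touching nothing.
Of insert_orange, insert_blue, insert_green only 2 to 3 are there at a start; the rules pass over those that are not, and their reading is None.
At some moment in a run one of insert_orange, insert_blue, insert_green may be knocked a few centimetres aside while the robot is not near it.
Once in a run the grip may slacken for a moment while it holds something.
It also fails if it takes over 210 s, if anything falls off the work surface, if the arm or the gripper's body presses on something with over 40 N, if the wrist force passes 120 N, or if a joint passes its speed limit or range.

## Working session

There is one attempt and no reset: what is moved stays moved. The work goes in short steps, Python scripts to look and compute and a tool call to move; the robot and the scene stay as the last step left them, time stands still between calls to the robot, and variables do not carry over. Pictures are saved under pics/ and viewed, and the job is handed in when it is done.

Besides the shell and the picture viewer there is one more tool, called after "Request:" as name(argument=value, ...), one argument or row to a line, values as JSON. step_arm: Moves the arm, as the interface text tells. Its arguments: {"type":"object","properties":{"plan":{"type":"array"},"jaw":{"type":"number"},"force":{"type":"number"}},"required":["plan"]}

```bash
ls; mkdir -p pics; python3 - <<'E'
from workcell import bot
import cv2
print(bot.observe(), bot.grip_point_offset)
for n in ("side","top"):
    f=bot.grab_frame(n); cv2.imwrite(f"pics/{n}0.png",f["pixels"]); print(n,f["mtx"],f["k1"],f["R"],f["t"])
E
```

```text
pics
{'clock': 0.0, 'qpos': array([ 1.25280916,  0.52202929, -0.03630352,  1.59996446,  0.0211951 ,
        1.02110941, -0.11284603]), 'qd': array([-2.17310510e-04,  5.73606979e-04,  9.03654199e-04, -1.01756375e-03,
        3.29344279e-03,  5.39981443e-04,  9.76616481e-05]), 'joint_efforts': array([-9.40884238e-04, -9.27139807e+01,  1.97933011e+00, -3.69951832e+01,
        1.78087084e-02,  8.07208009e-03, -4.91092931e-05]), 'position': array([ 0.15322395, -0.60579646,  0.40413197]), 'tool_rot': array([ 3.14150515e+00,  1.12232160e-03, -1.32308927e+00]), 'force': array([-0.986066  ,  0.212894  , -0.24267409]), 'moment': array([ 0.01262462, -0.00758231, -0.03259288]), 'grip_width': 0.08537171493580972} 0.1547
side [[396.57567644   0.         282.75206121]
 [  0.         396.57567644 205.37951837]
 [  0.           0.           1.        ]] -0.04697930536662199 [[ 0.99658298 -0.0806312  -0.01791547]
 [-0.06744026 -0.66910209 -0.74010419]
 [ 0.04768821  0.73878346 -0.67225354]] [-0.53536551  0.05433633  1.20115538]
top [[390.8357787    0.         287.35584355]
 [  0.         390.8357787  206.09369374]
 [  0.           0.           1.        ]] -0.03701479487585793 [[-0.00616618 -0.99995309  0.00746932]
 [-0.99081848  0.00510068 -0.13510261]
 [ 0.13505818 -0.00823381 -0.99080346]] [-0.07308533  0.54402664  1.09799986]
```

View pics/top0.png

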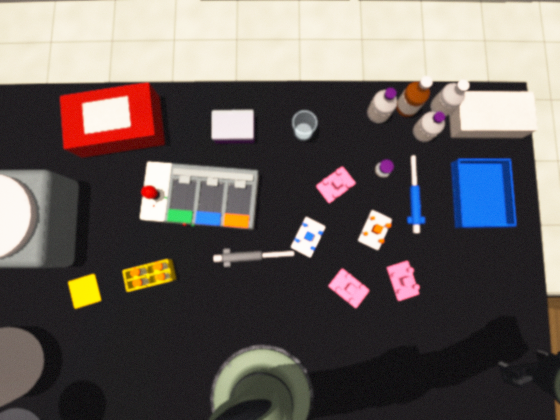

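View pics/side0.png

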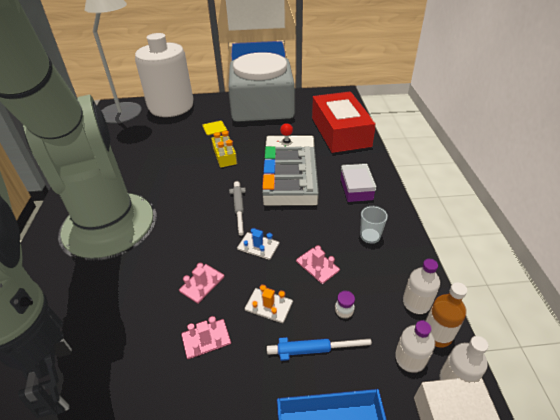

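Candidates for the inserts in the top view: blue post on a white plate (309,237) and orange post on a white plate (376,229). Three all-pink look-alikes sit at (336,184), (349,288) and (403,281). The rack's orange caps are at (150,272). No green insert is visible. I'll check this in a close crop.

```bash
cat > h.py <<'E'
import numpy as np, cv2
from workcell import bot
def grab(n,save=None):
    f=bot.grab_frame(n)
    if save: cv2.imwrite(f"pics/{save}.png",f["pixels"])
    return f
def dist(f): return np.array([f["k1"],0,0,0],float)
def proj(f,P):
    P=np.atleast_2d(np.asarray(P,float))
    r,_=cv2.Rodrigues(np.array(f["R"]))
    return cv2.projectPoints(P.reshape(-1,1,3),r,np.array(f["t"],float),np.array(f["mtx"]),dist(f))[0].reshape(-1,2)
def unproj(f,uv,z):
    uv=np.atleast_2d(np.asarray(uv,float))
    n=cv2.undistortPoints(uv.reshape(-1,1,2),np.array(f["mtx"]),dist(f)).reshape(-1,2)
    R=np.array(f["R"]);t=np.array(f["t"]);C=-R.T@t
    d=np.c_[n,np.ones(len(n))]@R
    return C+d*((z-C[2])/d[:,2])[:,None]
def crop(f,x0,y0,x1,y1,s,name):
    im=f["pixels"][y0:y1,x0:x1]
    cv2.imwrite(f"pics/{name}.png",cv2.resize(im,None,fx=s,fy=s,interpolation=cv2.INTER_CUBIC))
def tri(fs,uvs):
    A=[];b=[]
    Ps=[];us=[]
    for f,uv in zip(fs,uvs):
        n=cv2.undistortPoints(np.array(uv,float).reshape(1,1,2),np.array(f["mtx"]),dist(f)).reshape(2,1)
        Ps.append(np.c_[f["R"],f["t"]]);us.append(n)
    X=cv2.triangulatePoints(Ps[0],Ps[1],us[0],us[1]);return (X[:3]/X[3]).ravel()
E
python3 - <<'E'
from h import *
f=grab("top");crop(f,130,150,270,240,5.5,"mix_top");crop(f,280,160,430,310,4,"ins_top")
f=grab("side");crop(f,180,110,330,220,5,"mix_side");crop(f,180,220,360,360,4.2,"ins_side")
E
```

```text
(no output)
```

View pics/mix_top.png

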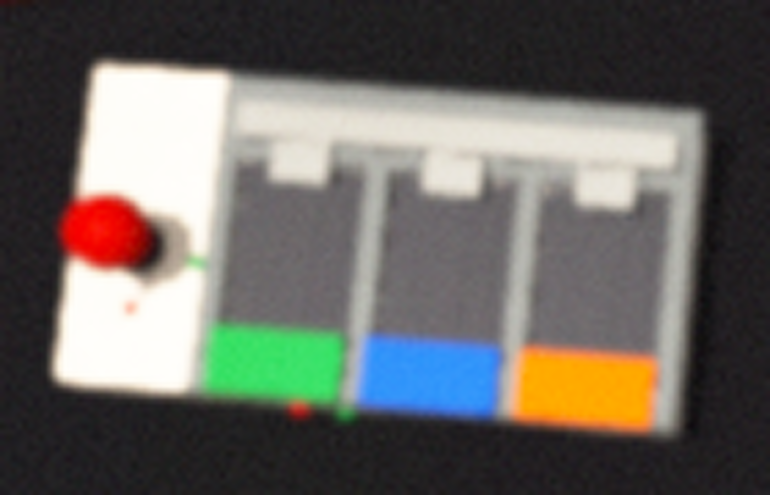

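View pics/ins_top.png

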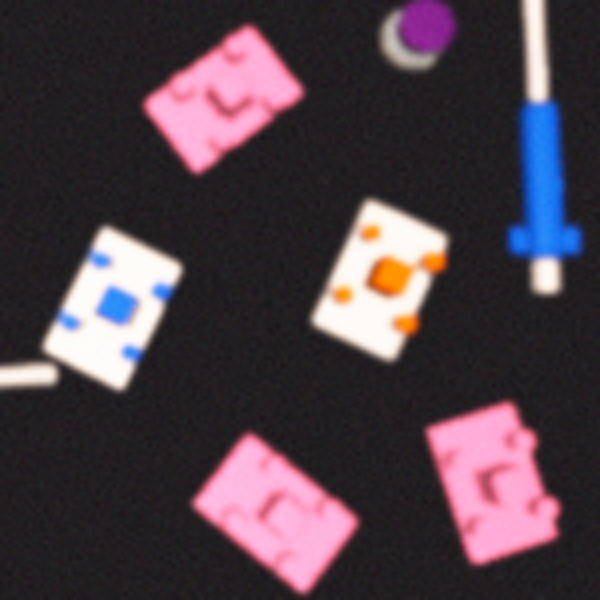

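View pics/mix_side.png

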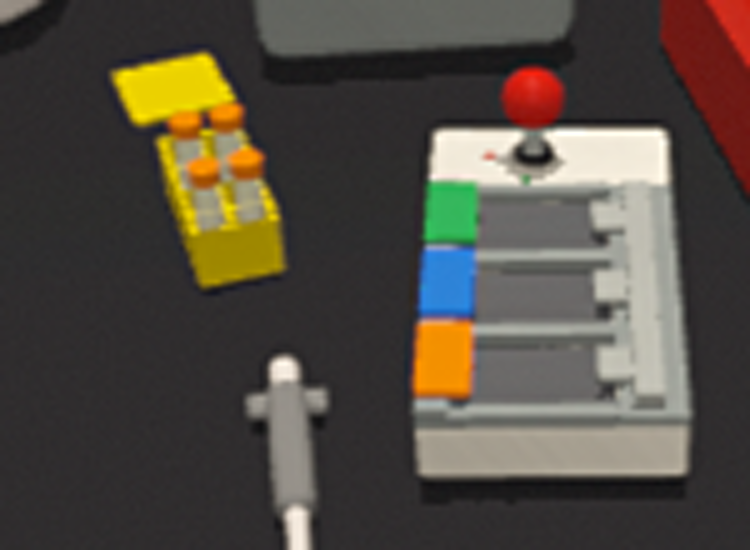

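View pics/ins_side.png

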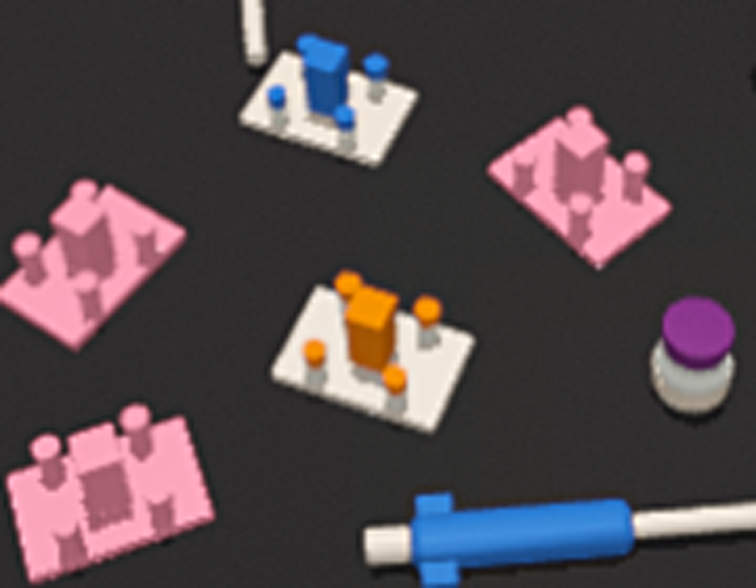

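Confirmed: blue insert at (309,237), orange at (377,229), and the pink ones are decoys. Next I'll measure the poses.

```bash
cat > meas.py <<'E'
from h import *
from scipy.optimize import least_squares
from scipy import ndimage
def hsvmask(im,lo,hi):
    return cv2.inRange(cv2.cvtColor(im,cv2.COLOR_BGR2HSV),np.array(lo),np.array(hi))
RNG=dict(orange=((8,150,120),(20,255,255)),blue=((100,130,120),(120,255,255)),green=((50,120,80),(80,255,255)))
def comps(m,amin=3):
    n,l,s,c=cv2.connectedComponentsWithStats(m,connectivity=8)
    return [(s[i,4],c[i],l==i) for i in range(1,n) if s[i,4]>=amin]
def cent(im,mask):
    """soft saturation-weighted centroid in dilated mask"""
    m=cv2.dilate(mask.astype(np.uint8),np.ones((3,3)))>0
    hsv=cv2.cvtColor(im,cv2.COLOR_BGR2HSV).astype(float)
    w=hsv[...,1]*hsv[...,2]*m
    ys,xs=np.mgrid[:im.shape[0],:im.shape[1]]
    return np.array([(w*xs).sum(),(w*ys).sum()])/w.sum()
def fit_insert(fs,init,col):
    """fit plate pose by rendering white mask in both views: x,y,yaw"""
    obs=[]
    x,y,yaw=init
    def poly(f,p,z0):
        c,s=np.cos(p[2]),np.sin(p[2])
        q=np.array([[50,32],[-50,32],[-50,-32],[50,-32]])/1000.
        P=[]
        for z in (z0,z0+.008):
            P.append(np.c_[p[0]+c*q[:,0]-s*q[:,1],p[1]+s*q[:,0]+c*q[:,1],np.full(4,z)])
        return proj(f,np.vstack(P))
    S=4
    data=[]
    for f in fs:
        u0=proj(f,[[x,y,.01]])[0].round().astype(int)
        x0,y0=u0-40
        im=f["pixels"][max(y0,0):y0+80,max(x0,0):x0+80]
        hsv=cv2.cvtColor(im,cv2.COLOR_BGR2HSV)
        v=im.max(2).astype(float)/220
        v=np.clip((v-.25)/.6,0,1)
        # ignore pink
        pink=cv2.inRange(hsv,np.array([150,50,60]),np.array([179,255,255]))
        v[cv2.dilate(pink,np.ones((3,3)))>0]=0
        data.append((f,max(x0,0),max(y0,0),v))
    def cost(p):
        e=0
        for f,x0,y0,v in data:
            h=cv2.convexHull((((poly(f,p,0)-[x0,y0]+.5)*S)*16).astype(np.int32))
            m=np.zeros((v.shape[0]*S,v.shape[1]*S),np.uint8)
            cv2.fillConvexPoly(m,h,255,cv2.LINE_AA,4)
            m=cv2.GaussianBlur(cv2.resize(m,v.shape[::-1],interpolation=cv2.INTER_AREA).astype(float)/255,(0,0),.6)
            near=cv2.dilate((m>.05).astype(np.uint8),np.ones((5,5)))
            e+=(((m-v)**2)*near).sum()+ (m*0).sum()
        return e
    from scipy.optimize import minimize
    r=minimize(cost,init,method="Nelder-Mead",options=dict(initial_simplex=np.array(init)+np.array([[0,0,0],[.008,0,0],[0,.008,0],[0,0,.1]]),xatol=1e-5,fatol=1e-4))
    return r.x,r.fun
E
cat > m1.py <<'E'
from meas import *
ft=grab("top");fs=grab("side")
for n,f in(("t",ft),("s",fs)):
  for c in RNG:
    for a,ce,m in comps(hsvmask(f["pixels"],*RNG[c])): 
        if a>=12: print(n,c,a,cent(f["pixels"],m).round(2))
  hsv=f["pixels"]; m=cv2.inRange(cv2.cvtColor(hsv,cv2.COLOR_BGR2HSV),np.array([0,180,100]),np.array([5,255,255]))|cv2.inRange(cv2.cvtColor(hsv,cv2.COLOR_BGR2HSV),np.array([174,180,100]),np.array([179,255,255]))
  for a,ce,mm in comps(m,10): print(n,"red",a,cent(f["pixels"],mm).round(2))
E
python3 m1.py
```

```text
t orange 321 [415.81  93.15]
t orange 336 [235.91 220.33]
t orange 69 [377.17 228.68]
t orange 21 [388.15 225.18]
t orange 22 [381.32 240.57]
t orange 53 [158.04 266.17]
t orange 72 [134.63 271.77]
t orange 46 [161.   276.29]
t orange 66 [136.78 282.5 ]
t orange 391 [554.38 328.68]
t orange 48 [557.34 410.5 ]
t blue 4166 [483.15 193.14]
t blue 441 [415.32 206.7 ]
t blue 327 [207.67 217.98]
t blue 49 [308.7  235.88]
t green 293 [179.43 215.59]
t red 3586 [106.98 116.05]
t red 157 [148.28 191.54]
s orange 69 [220.24 133.5 ]
s orange 37 [228.67 142.11]
s orange 35 [220.38 143.73]
s orange 169 [268.22 181.35]
s orange 267 [267.91 297.2 ]
s orange 38 [281.29 293.59]
s orange 596 [449.3  309.24]
s orange 22 [254.45 303.38]
s blue 579 [256.97  48.26]
s blue 145 [269.09 165.89]
s blue 186 [257.26 237.49]
s blue 27 [268.99 235.19]
s blue 14 [245.44 242.41]
s blue 764 [301.41 346.65]
s blue 2662 [332.52 406.84]
s green 117 [269.83 152.21]
s red 2352 [343.15 121.01]
s red 115 [286.09 128.57]
```

```bash
cat > m2.py <<'E'
from meas import *
ft=grab("top");fs=grab("side")
ot=np.array([[235.91,220.33],[207.67,217.98],[179.43,215.59],[148.28,191.54]])
os_=np.array([[268.22,181.35],[269.09,165.89],[269.83,152.21],[286.09,128.57]])
L=np.array([[-.0552,-.08,.07],[-.0552,0,.07],[-.0552,.08,.07],[0,.16,.107]])
def W(p,L=L):
    c,s=np.cos(p[2]),np.sin(p[2]);return np.c_[p[0]+c*L[:,0]-s*L[:,1],p[1]+s*L[:,0]+c*L[:,1],L[:,2]]
r0=unproj(ft,ot,.07);print("lip tops",r0.round(4));print("ball",unproj(ft,ot[3],.107),unproj(fs,os_[3],.107),tri([ft,fs],[ot[3],os_[3]]))
print("lips side",unproj(fs,os_,.07).round(4))
for use in ("t","s","ts"):
    def res(p):
        e=[]
        if "t" in use:e.append(proj(ft,W(p))-ot)
        if "s" in use:e.append(proj(fs,W(p))-os_)
        return np.vstack(e).ravel()
    r=least_squares(res,[r0[1,0],r0[1,1],0]);print(use,r.x.round(4),r.fun.round(2))
C=[-np.array(f["R"]).T@np.array(f["t"]) for f in(ft,fs)];print("cams",C)
for col,u in(("blue",(308.7,236)),("orange",(377.2,228.7))):
    i=unproj(ft,u,.056)[0]
    for fl in([ft],[fs],[ft,fs]):
        print(col,[ (lambda q:(q[0].round(4),round(q[1],2)))(fit_insert(fl,[i[0],i[1],y0],col)) for y0 in(-.4,)])
        print(col,[ (lambda q:(q[0].round(4),round(q[1],2)))(fit_insert(fl,[i[0],i[1],y0],col)) for y0 in(.4,)])
    print("post top",i)
E
python3 m2.py
```

```text
lip tops [[0.4996 0.0687 0.07  ]
 [0.5066 0.1481 0.07  ]
 [0.5137 0.2278 0.07  ]
 [0.5829 0.3189 0.07  ]]
ball [[0.57635701 0.30579304 0.107     ]] [[0.57556003 0.30575457 0.107     ]] [0.57594268 0.30572822 0.1070927 ]
lips side [[0.4986 0.0645 0.07  ]
 [0.5057 0.1441 0.07  ]
 [0.5124 0.2213 0.07  ]
 [0.5804 0.3665 0.07  ]]
t [ 0.5619  0.1442 -0.0856] [-0.2  -0.17 -0.3  -0.1  -0.29  0.    0.77  0.28]
s [ 0.5608  0.1401 -0.0863] [ 0.08 -0.13  0.02 -0.14  0.02 -0.55 -0.13  0.96]
ts [ 0.5614  0.1434 -0.0859] [ 0.09 -0.   -0.01  0.05 -0.    0.15  1.06  0.42  0.25 -0.8   0.16 -0.75
  0.15 -1.11 -0.04  0.45]
cams [array([ 0.39028713, -0.06681609,  1.16194738]), array([ 0.47991966, -0.89420434,  0.83810418])]
blue [(array([ 0.4576, -0.1357, -0.4785]), np.float64(39.8))]
blue [(array([ 0.4575, -0.1358, -0.4738]), np.float64(39.75))]
blue [(array([ 0.4547, -0.1361, -0.4785]), np.float64(73.12))]
blue [(array([ 0.4553, -0.1365, -0.483 ]), np.float64(72.87))]
blue [(array([ 0.456 , -0.1356, -0.4809]), np.float64(119.91))]
blue [(array([ 0.4562, -0.136 , -0.4756]), np.float64(120.66))]
post top [ 0.4553576  -0.13585406  0.056     ]
orange [(array([ 0.4768, -0.3354, -0.4585]), np.float64(40.73))]
orange [(array([ 0.4766, -0.3353, -0.4595]), np.float64(40.76))]
orange [(array([ 0.4747, -0.3349, -0.4652]), np.float64(76.83))]
orange [(array([ 0.4747, -0.3348, -0.4673]), np.float64(76.76))]
orange [(array([ 0.4753, -0.3352, -0.4653]), np.float64(123.49))]
orange [(array([ 0.4752, -0.3347, -0.4618]), np.float64(123.95))]
post top [ 0.47483003 -0.33116314  0.056     ]
```

Request:
step_arm(
  plan=[
    [[30,30,0,0.8],[30,30,0,0.8],[30,30,0,0.8],[30,30,0,0.8],[30,30,0,0.8],[30,30,0,0.8],[30,30,0,0.8],[30,30,0,0.8],[30,30,0,0.8],[30,30,0,0.8],[30,30,0,0.8],[30,30,0,0.8]],
  ],
  jaw=0,
)

```text
clock: 1.4
position: [0.4554, -0.3031, 0.4047]
tool_rot: [-3.14, -0.0, -0.518]
force: [-1.4, -0.4, -0.5]
grip_width: 0.0857
```

```bash
python3 -c "
from workcell import bot
print(bot.observe())"
```

```text
{'clock': 1.4, 'qpos': array([ 0.72979888,  0.4135363 , -0.33423891,  1.79479156,  0.16024209,
        0.95957489, -0.18838796]), 'qd': array([ 0.05854034, -0.00529359,  0.04659082,  0.01282655,  0.00781172,
        0.00232107,  0.04432967]), 'joint_efforts': array([-3.89463678e+00, -7.88313460e+01, -5.43105841e+00, -3.56851208e+01,
       -1.11786209e-01, -3.58325313e-02, -1.07130278e+00]), 'position': array([ 0.45542791, -0.30314822,  0.4046704 ]), 'tool_rot': array([-3.14040071e+00, -1.91429181e-04, -5.17855489e-01]), 'force': array([-1.40500375, -0.43747757, -0.52061846]), 'moment': array([-0.00480489,  0.0259303 ,  0.01315015]), 'grip_width': 0.08567056517230512}
```

Request:
step_arm(
  plan=[
    [[12.1,60.9,0,0.2],[12.1,60.9,0,0.2],[12.1,60.9,0,0.2],[12.1,60.9,0,0.2],[12.1,60.9,0,0.2],[12.1,60.9,0,0.2],[12.1,60.9,0,0.2],[12.1,60.9,0,0.2],[12.1,60.9,0,0.2],[12.1,60.9,0,0.2],[12.1,60.9,0,0.2],[12.1,60.9,0,0.2]],
  ],
)

```text
clock: 2.4
position: [0.5523, 0.1851, 0.4047]
tool_rot: [-3.141, -0.001, -0.319]
force: [1.1, -0.9, 0.8]
grip_width: 0.0853
```

```bash
python3 -c "
from workcell import bot
o=bot.observe();print(o['qpos'],o['position'],o['tool_rot'])"
```

```text
[-0.069385    0.49167667 -0.5018221   1.69738224  0.26978258  1.02077976
 -0.98259762] [0.55230596 0.18506934 0.4047309 ] [-3.14093713e+00 -7.54978248e-04 -3.19395093e-01]
```

Request:
step_arm(
  plan=[
    [[2.4,12.1,0,0],[2.4,12.1,0,0],[2.4,12.1,0,0],[2.4,12.1,0,0],[2.4,12.1,-4,0],[2.4,12.1,-8,0],[2.4,12.1,-8,0],[2.4,12.1,-8,0]],
  ],
)

```text
clock: 3.07
position: [0.5765, 0.305, 0.3239]
tool_rot: [3.14, 0.001, -0.32]
force: [-0.4, 0.8, 0.4]
grip_width: 0.0858
```

```bash
python3 - <<'E'
from h import *
f=grab("top");crop(f,90,140,270,260,4.4,"k1t")
f=grab("side");crop(f,220,70,370,200,5,"k1s")
E
```

```text
(no output)
```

View pics/k1t.png

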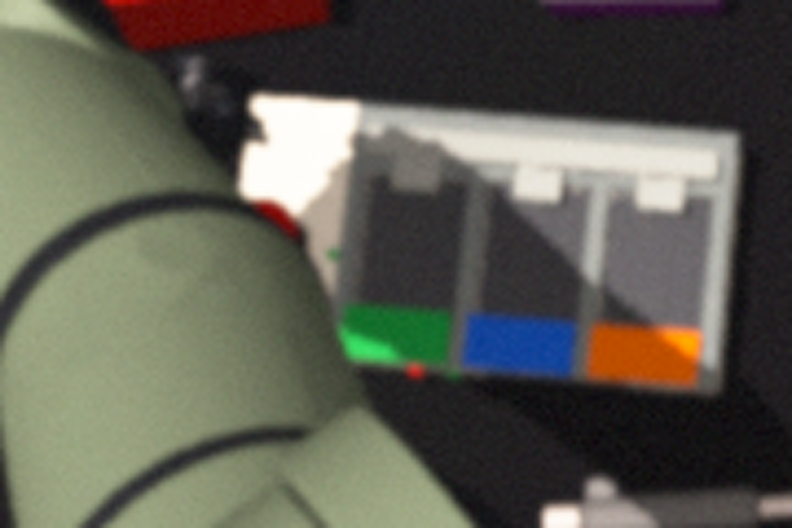

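View pics/k1s.png

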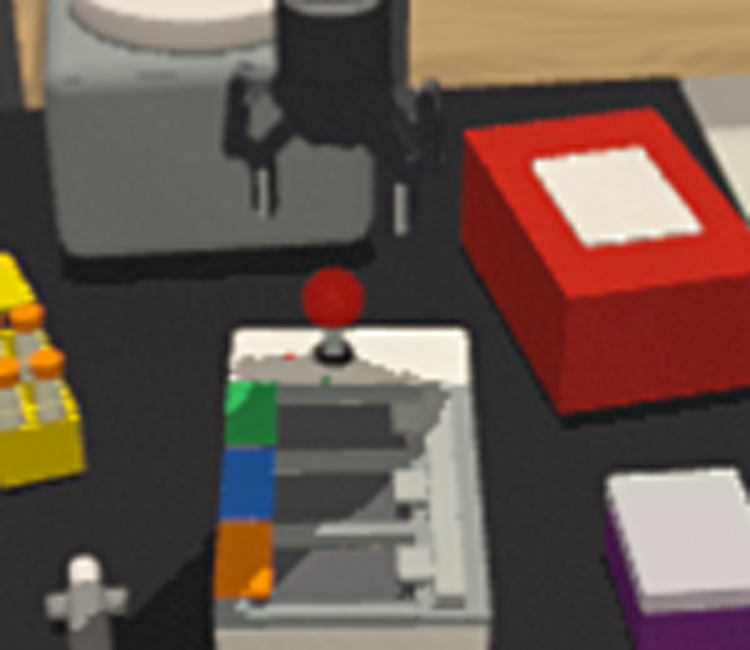

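The jaws at columns (263,400) in the crop straddle the ball at (333,297). Next I lower and grip.

Request:
step_arm(
  plan=[
    [[0,0,-3,0],[0,0,-6.5,0],[0,0,-6.5,0],[0,0,-6.5,0],[0,0,-6.5,0],[0,0,-6.5,0]],
  ],
)

```text
clock: 3.67
position: [0.5778, 0.3063, 0.2648]
tool_rot: [-3.137, -0.004, -0.32]
force: [0.5, 0.0, -0.1]
grip_width: 0.0857
```

Request:
step_arm(
  plan=[
    [[0,0,0,0],[0,0,0,0],[0,0,0,0],[0,0,0,0],[0,0,0,0],[0,0,0,0],[0,0,0,0],[0,0,0,0],[0,0,0,0],[0,0,0,0]],
  ],
  jaw=1,
  force=60,
)

```text
clock: 4.5
position: [0.576, 0.3076, 0.2652]
tool_rot: [-3.137, -0.001, -0.319]
force: [-14.5, 2.9, 11.2]
grip_width: 0.0393
```

Request:
step_arm(
  plan=[
    [[0,0,0,0],[0,0,0,0],[0,0,0,0],[-0.1,0,-0.9,0],[-0.1,0,-0.9,0],[-0.1,0,-0.9,0],[-0.1,0,-0.9,0],[-0.1,0,-0.9,0]],
  ],
  jaw=0.2,
)

```text
clock: 5.17
position: [0.5751, 0.3076, 0.2562]
tool_rot: [-3.137, -0.001, -0.319]
force: [0.1, -0.1, 0.4]
grip_width: 0.0683
```

Request:
step_arm(
  plan=[
    [[0,0,0,0],[0,0,0,0],[0,0,0,0],[0,0,0,0],[0,0,0,0],[0,0,0,0],[0,0,0,0],[0,0,0,0]],
  ],
  jaw=1,
)

```text
clock: 5.83
position: [0.5756, 0.3075, 0.2568]
tool_rot: [-3.136, -0.002, -0.319]
force: [2.1, -1.2, 5.4]
grip_width: 0.0398
```

Request:
step_arm(
  plan=[
    [[0,0,0,0],[0,0,0,0],[0,0,0,0],[0,0,-0.5,0],[0,0,-0.5,0],[0,0,-0.5,0],[0,0,-0.5,0],[0,0,-0.5,0]],
  ],
  jaw=0.2,
)

```text
clock: 6.5
position: [0.5756, 0.3075, 0.2518]
tool_rot: [-3.136, -0.002, -0.319]
force: [0.2, 0.5, 0.1]
grip_width: 0.0683
```

Request:
step_arm(
  plan=[
    [[0,0,0,0],[0,0,0,0],[0,0,0,0],[0,0,0,0],[0,0,0,0],[0,0,0,0],[0,0,0,0],[0,0,0,0]],
  ],
  jaw=1,
)

```text
clock: 7.17
position: [0.5756, 0.3075, 0.2522]
tool_rot: [-3.136, -0.003, -0.319]
force: [-1.6, -1.5, 5.7]
grip_width: 0.0396
```

Request:
step_arm(
  plan=[
    [[0,0,0,0.12],[0,0,0,0.24],[0,0,0,0.36],[0,0,0,0.48],[0,0,0,0.6],[0,0,0,0.72],[0,0,0,0.84],[0,0,0,0.96],[0,0,0,1.08],[0,0,0,1.2],[0,0,0,1.32],[0,0,0,1.4]],
  ],
)

```text
clock: 8.17
position: [0.5737, 0.3054, 0.2509]
tool_rot: [-3.134, 0.006, 1.087]
force: [-23.7, -19.0, 6.8]
grip_width: 0.0399
```

Request:
step_arm(
  plan=[
    [[0,0,0,0.05],[0,0,0,0.05],[0,0,0,0.05],[0,0,0,0.05]],
  ],
)

```text
clock: 8.5
position: [0.574, 0.3048, 0.2511]
tool_rot: [-3.135, 0.007, 1.136]
force: [-0.8, -4.7, 5.2]
grip_width: 0.0398
```

```bash
python3 - <<'E'
from h import *
print(bot.observe())
f=grab("top");crop(f,90,140,270,260,4.4,"k2t")
f=grab("side");crop(f,220,70,370,200,5,"k2s")
E
```

```text
{'clock': 8.5, 'qpos': array([-0.10168675,  0.86369526, -0.77351564,  1.60832206,  0.69317136,
        0.97422058,  0.02652611]), 'qd': array([-0.00171751, -0.00115713,  0.00266434, -0.00016601, -0.00046615,
       -0.0011387 ,  0.00068527]), 'joint_efforts': array([-2.12247066e+00, -1.03296990e+02, -2.11655760e+01, -2.72445452e+01,
       -2.17961362e-01, -1.18014291e+00,  7.42569915e-02]), 'position': array([0.57397687, 0.30483708, 0.2511125 ]), 'tool_rot': array([-3.13459491,  0.00722832,  1.13619451]), 'force': array([-0.81095505, -4.72648703,  5.17888274]), 'moment': array([-0.78660173,  0.21344724, -0.01358947]), 'grip_width': 0.03982652881121492}
```

View pics/k2t.png

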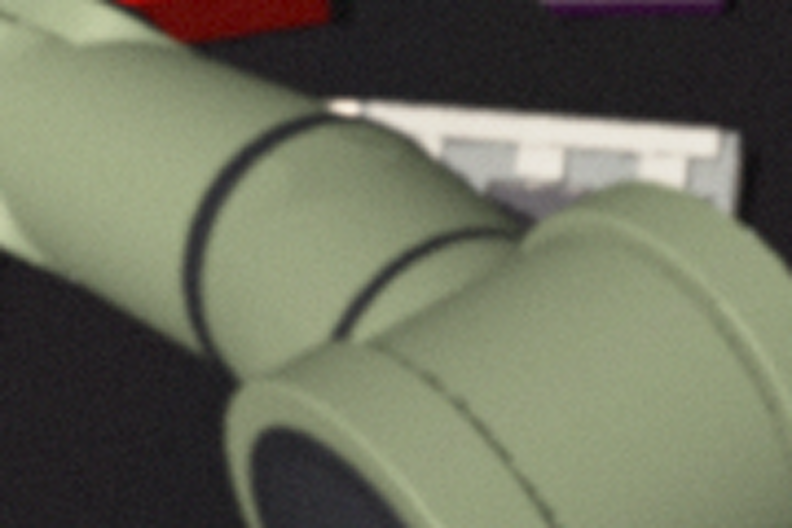

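View pics/k2s.png

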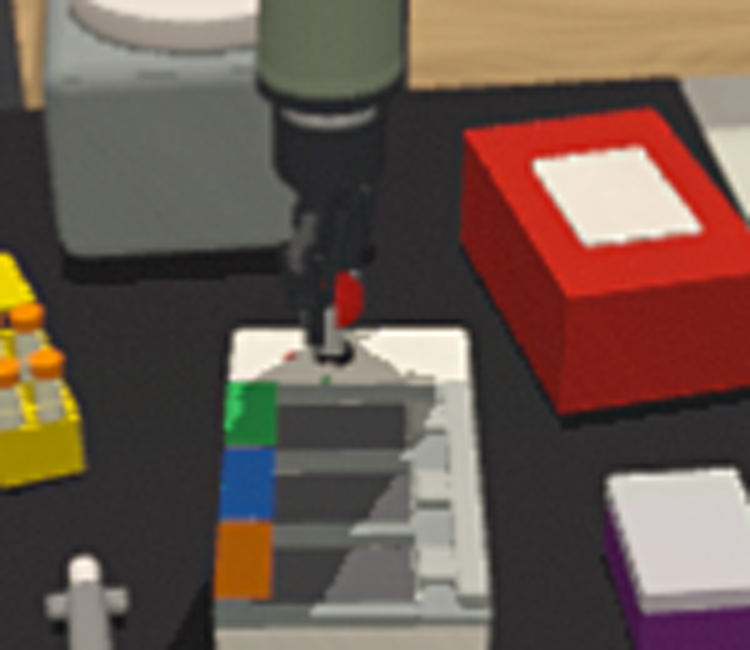

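Request:
step_arm(
  plan=[
    [[0,0,0,0.1],[0,0,0,0.2],[0,0,0,0.2],[0,0,0,0.2],[0,0,0,0.2]],
  ],
)

```text
clock: 9.02
position: [0.574, 0.3046, 0.2513]
tool_rot: [-3.135, 0.008, 1.335]
force: [-0.9, -1.7, 4.4]
grip_width: 0.0397
```

```bash
python3 - <<'E'
from h import *
o=bot.observe();print(o["moment"],o["tool_rot"],o["force"])
E
```

```text
[-0.5145409   0.31387262  0.06390249] [-3.13476525  0.00773062  1.33506818] [-0.89200651 -1.69138831  4.43069363]
```

Request:
step_arm(
  plan=[
    [[0,0,0,0],[0,0,0,0],[0,0,0,0],[0,0,0,0],[0,0,4,0],[0,0,8,0],[0,0,12,0],[0,0,15,0],[0,-6,15,0],[0,-12,15,0],[0,-16,15,0],[0,-20,15,0]],
  ],
  jaw=0,
)

```text
clock: 10.02
position: [0.5736, 0.1363, 0.4014]
tool_rot: [-3.135, 0.008, 1.335]
force: [1.8, -0.0, 0.7]
grip_width: 0.0856
```

```bash
python3 - <<'E'
from h import *
f=grab("top");crop(f,90,140,270,260,4.4,"k3t")
f=grab("side");crop(f,220,70,370,200,5,"k3s")
E
```

```text
(no output)
```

View pics/k3s.png

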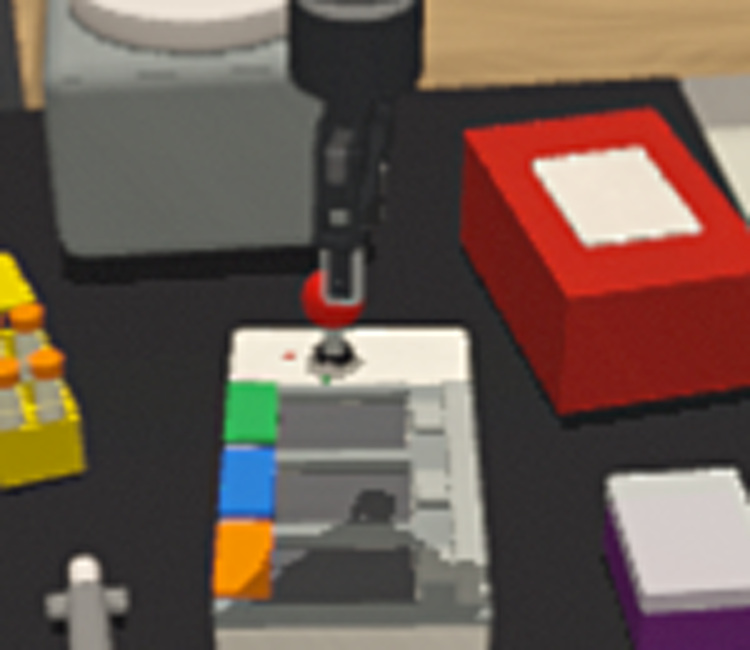

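Request:
step_arm(
  plan=[
    [[-11.7,-27.2,0,-0.24],[-11.7,-27.2,0,-0.24],[-11.7,-27.2,0,-0.24],[-11.7,-27.2,0,-0.24],[-11.7,-27.2,0,-0.24],[-11.7,-27.2,0,-0.24],[-11.7,-27.2,0,-0.24],[-11.7,-27.2,0,-0.24],[-11.7,-27.2,0,-0.24],[-11.7,-27.2,0,-0.24],[-11.7,-27.2,0,-0.24]],
  ],
)

```text
clock: 11.03
position: [0.4585, -0.1404, 0.401]
tool_rot: [-3.136, 0.011, 1.087]
force: [-0.5, 0.5, 0.7]
grip_width: 0.0853
```

```bash
python3 - <<'E'
from meas import *
o=bot.observe();print(o["position"],o["tool_rot"])
f=grab("top","t4");crop(f,130,150,270,240,5.5,"k4t")
f=grab("side","s4");crop(f,180,110,330,220,5,"k4s")
print(fit_insert([f],[.456,-.136,-.478],"blue"))
E
```

```text
[ 0.45849877 -0.14038905  0.40095115] [-3.13582764  0.01095989  1.08715204]
(array([ 0.45482879, -0.13627377, -0.47218805]), np.float64(73.66042530465246))
```

View pics/k4t.png

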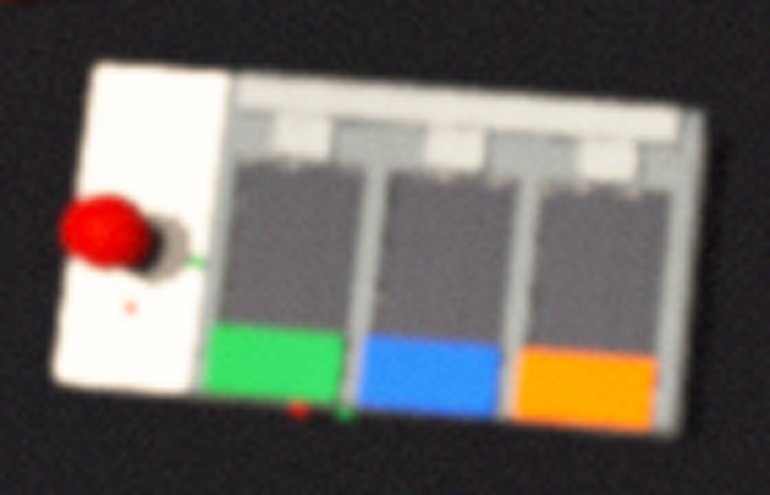

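View pics/s4.png

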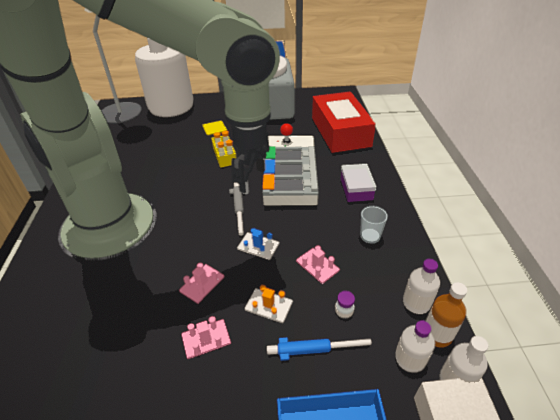

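```bash
cat > latch.py <<'E'
import sys
from h import *
def run(img0,img1):
    ft=grab("top")
    p=(0.5618,0.1448,-0.086)
    c,s=np.cos(p[2]),np.sin(p[2])
    out=[]
    for y in(-.08,0,.08):
        xs=np.arange(.03,.095,.0005)
        prof=[]
        for im in(img0,img1):
            im=im.astype(np.float32).mean(2);v=0
            for dy in np.arange(-.009,.0091,.003):
                P=np.c_[p[0]+c*xs-s*(y+dy),p[1]+s*xs+c*(y+dy),np.full(len(xs),.0645)]
                uv=proj(ft,P).astype(np.float32)
                v=v+cv2.remap(im,uv[:,0].reshape(1,-1),uv[:,1].reshape(1,-1),cv2.INTER_LINEAR)[0]
            prof.append(v/7)
        e=[xs[np.argmax(np.gradient(q)[:80])] for q in prof]
        th=[np.interp(130,q[:60+20][np.argsort(q[:80])],xs[:80][np.argsort(q[:80])]) for q in prof]
        out.append((e,[float(xs[np.argmax(q>130)]) for q in prof]))
        if "-v" in sys.argv: print([q[::8].round() for q in prof])
    print(out)
if __name__=="__main__":
    run(cv2.imread("pics/top0.png"),cv2.imread(sys.argv[1]))
E
python3 latch.py pics/t4.png -v
```

```text
[array([106., 106., 130., 193., 223., 227., 226., 218., 207., 217., 225.,
       226., 223., 203., 183., 167., 121.], dtype=float32), array([106., 107., 107., 108., 116., 135., 176., 218., 226., 227., 225.,
       218., 216., 224., 227., 221., 178.], dtype=float32)]
[array([106., 108., 135., 192., 223., 227., 226., 221., 213., 220., 225.,
       225., 220., 201., 182., 166., 119.], dtype=float32), array([107., 106., 106., 107., 120., 145., 184., 219., 227., 227., 224.,
       216., 215., 224., 226., 220., 177.], dtype=float32)]
[array([105., 106., 131., 189., 221., 226., 225., 222., 215., 218., 222.,
       222., 217., 199., 183., 168., 121.], dtype=float32), array([105., 106., 105., 106., 117., 143., 181., 215., 225., 225., 223.,
       218., 217., 221., 223., 217., 176.], dtype=float32)]
[([np.float64(0.03950000000000001), np.float64(0.05400000000000002)], [0.038000000000000006, 0.049500000000000016]), ([np.float64(0.04000000000000001), np.float64(0.05350000000000002)], [0.038000000000000006, 0.048000000000000015]), ([np.float64(0.04100000000000001), np.float64(0.05400000000000002)], [0.038000000000000006, 0.048500000000000015])]
```

```bash
cat > edges.py <<'E'
from h import *
p=(0.5618,0.1448,-0.086)
c,s=np.cos(p[2]),np.sin(p[2])
ft,fs=grab("top"),grab("side")
it=(cv2.imread("pics/top0.png").astype(np.float32)+cv2.imread("pics/t4.png"))/2
i4=cv2.imread("pics/t4.png").astype(np.float32)
is_=cv2.imread("pics/side0.png").astype(np.float32)
def prof(f,im,A,B,offs,n=200):
    A=np.array(A);B=np.array(B);t=np.linspace(0,1,n);v=0
    for o in offs:
        L=A+(B-A)*t[:,None]+np.array(o)
        P=np.c_[p[0]+c*L[:,0]-s*L[:,1],p[1]+s*L[:,0]+c*L[:,1],L[:,2]]
        uv=proj(f,P).astype(np.float32)
        v=v+np.stack([cv2.remap(np.ascontiguousarray(im[...,k]),uv[:,0].reshape(1,-1),uv[:,1].reshape(1,-1),cv2.INTER_LINEAR)[0] for k in range(3)],1)
    return v/len(offs)
def edge(v,xs,a,b,lo,hi):
    # project on colour axis between mean at start & end
    d=(b-a);q=(v-a)@d/(d@d);i=np.argmax(q>.5);return xs[i]
def step(f,im,A,B,ax,offs):
    v=prof(f,im,A,B,offs);xs=np.linspace(A[ax],B[ax],200)
    return edge(v,xs,v[:15].mean(0),v[-15:].mean(0),0,0)
oy=[(0,d,0) for d in np.linspace(-.02,.02,9)];ox=[(d,0,0) for d in np.linspace(-.02,.02,9)]
for y in(-.08,0,.08):
    print("lip edge x (-.0385)",step(ft,it,(-.05,y,.07),(-.025,y,.07),0,oy),step(fs,is_,(-.05,y,.07),(-.025,y,.07),0,oy))
print("body far x .095 z .05/.06", [step(ft,it,(.088,y,.05),(.105,y,.05),0,oy) for y in(-.08,0,.08)])
print("white deck y lim .195 z.06", step(ft,it,(.04,.18,.06),(.04,.21,.06),1,ox))
print("white deck far x .095 z.06", step(ft,it,(.08,.16,.06),(.11,.16,.06),0,[(0,d,0) for d in np.linspace(-.015,.015,5)]))
print("white deck near x -.072 z.06", step(ft,it,(-.06,.16,.06),(-.085,.16,.06),0,[(0,d,0) for d in np.linspace(-.015,.015,5)]))
for yw in(-.04,.04):
    v=prof(ft,it,(0,yw-.018,.06),(0,yw+.018,.06),ox).mean(1);ys=np.linspace(yw-.018,yw+.018,200)
    w=np.clip(v-v.min()-15,0,None);print("wall y",yw,(w*ys).sum()/w.sum(), [ys[np.argmax(v>(v.min()+v.max())/2)],ys[::-1][np.argmax(v[::-1]>(v.min()+v.max())/2)]])
    v=prof(fs,is_,(0,yw-.018,.06),(0,yw+.018,.06),ox).mean(1)
    w=np.clip(v-v.min()-15,0,None);print(" side",(w*ys).sum()/w.sum(), [ys[np.argmax(v>(v.min()+v.max())/2)],ys[::-1][np.argmax(v[::-1]>(v.min()+v.max())/2)]])
E
python3 edges.py
```

```text
lip edge x (-.0385) -0.03655778894472362 -0.03869346733668342
lip edge x (-.0385) -0.03655778894472362 -0.038442211055276385
lip edge x (-.0385) -0.037311557788944724 -0.038442211055276385
body far x .095 z .05/.06 [np.float64(0.09876381909547738), np.float64(0.098678391959799), np.float64(0.09876381909547738)]
white deck y lim .195 z.06 0.19628140703517588
white deck far x .095 z.06 0.09733668341708543
white deck near x -.072 z.06 -0.07457286432160805
wall y -0.04 -0.04049717663532384 [np.float64(-0.046422110552763816), np.float64(-0.03466331658291458)]
 side -0.04282371722795488 [np.float64(-0.049497487437185926), np.float64(-0.03665326633165829)]
wall y 0.04 0.039699942120687164 [np.float64(0.03412060301507538), np.float64(0.045336683417085424)]
 side 0.03732101444348659 [np.float64(0.0308643216080402), np.float64(0.04370854271356783)]
```

```bash
cat > gp.py <<'E'
import sys
from workcell import bot
import numpy as np
from scipy.spatial.transform import Rotation as Ro
o=bot.observe()
R=Ro.from_euler("xyz",o["tool_rot"]).as_matrix()
g=o["position"]+R[:,2]*bot.grip_point_offset
print("grasp",g.round(4),"jaw yaw",round(np.arctan2(R[1,0],R[0,0]),4),"tilt",R[:2,2].round(4),"F",o["force"].round(1),"M",o["moment"].round(2),"w",round(o["grip_width"],4),"q7",o["qpos"].round(2),"t",o["clock"])
if len(sys.argv)>1:
    t=np.array(eval(sys.argv[1]));print("shift cm",((t[:3]-g)*100).round(2),"turn",round(t[3]-np.arctan2(R[1,0],R[0,0]),3))
E
python3 gp.py "[.4558,-.1360,.042,1.095]"
```

```text
grasp [ 0.4567 -0.1417  0.2461] jaw yaw 1.0876 tilt [-0.0108 -0.0072] F [ 0.7  0.8 -0.1] M [-0.03  0.05  0.03] w 0.0854 q7 [ 0.9   0.43 -0.95  1.94  0.43  0.99  0.84] t 11.2833
shift cm [ -0.09   0.57 -20.41] turn 0.007
```

Request:
step_arm(
  plan=[
    [[-0.1,0.6,-4,0],[-0.1,0.6,-8,0],[-0.1,0.6,-12,0],[-0.1,0.6,-14,0],[-0.1,0.6,-14,0],[-0.1,0.6,-14,0],[-0.1,0.6,-14,0]],
  ],
)

```text
clock: 11.87
position: [0.458, -0.1343, 0.2621]
tool_rot: [-3.137, 0.011, 1.088]
force: [-0.3, 0.3, 0.5]
grip_width: 0.0856
```

```bash
python3 gp.py "[.4558,-.1360,.042,1.095]"; python3 - <<'E'
from h import *
f=grab("top");crop(f,240,180,380,290,5,"k5t")
f=grab("side");crop(f,180,170,340,290,5,"k5s")
E
```

```text
grasp [ 0.4566 -0.1354  0.1074] jaw yaw 1.0881 tilt [-0.0092 -0.0075] F [-0.3  0.3  0.5] M [ 0.09  0.01 -0.04] w 0.0856 q7 [ 0.74  0.63 -0.78  2.07  0.68  0.73  0.61] t 11.8667
shift cm [-0.08 -0.06 -6.54] turn 0.007
```

View pics/k5s.png

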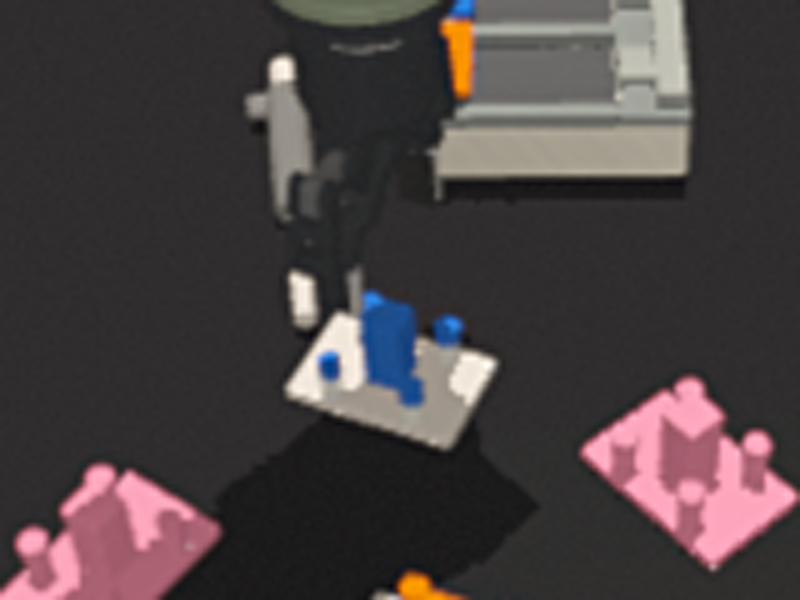

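Request:
step_arm(
  plan=[
    [[-0.1,-0.1,-2,0],[-0.1,-0.1,-5,0],[-0.1,-0.1,-6.4,0],[-0.1,-0.1,-6.4,0],[-0.1,-0.1,-6.4,0],[-0.1,-0.1,-6.4,0],[-0.1,-0.1,-6.4,0]],
  ],
  jaw=0.3,
)

```text
clock: 12.55
position: [0.4574, -0.1358, 0.1997]
tool_rot: [-3.14, 0.011, 1.087]
force: [-0.4, -0.2, 0.3]
grip_width: 0.0601
```

```bash
python3 gp.py "[.4558,-.1360,.042,1.095]"
```

```text
grasp [ 0.4564 -0.1372  0.045 ] jaw yaw 1.0869 tilt [-0.0064 -0.0089] F [-0.4 -0.2  0.3] M [-0.03  0.   -0.04] w 0.0601 q7 [ 0.66  0.73 -0.67  2.09  0.82  0.61  0.49] t 12.55
shift cm [-0.06  0.12 -0.3 ] turn 0.008
```

Request:
step_arm(
  plan=[
    [[0,0,0,0],[0,0,0,0],[0,0,0,0],[0,0,0,0],[0,0,0,0],[0,0,0,0],[0,0,0,0],[0,0,0,0],[0,0,0,0],[0,0,0,0]],
  ],
  jaw=1,
  force=25,
)

```text
clock: 13.38
position: [0.4576, -0.1359, 0.2003]
tool_rot: [-3.141, 0.011, 1.087]
force: [-2.3, -1.2, 13.5]
grip_width: 0.0234
```

```bash
python3 gp.py "[.4558,-.1360,.042,1.095]"
```

```text
grasp [ 0.4567 -0.1374  0.0456] jaw yaw 1.0869 tilt [-0.0057 -0.0096] F [-2.3 -1.2 13.5] M [0.06 0.47 0.11] w 0.0234 q7 [ 0.66  0.73 -0.67  2.09  0.82  0.61  0.49] t 13.3833
shift cm [-0.09  0.14 -0.36] turn 0.008
```

Request:
step_arm(
  plan=[
    [[0,0,2,0],[0,0,6,0],[0,0,9.5,0],[-0.8,4,9.5,0.1],[-0.8,8,9.5,0.2],[-0.8,12,9.5,0.3],[-0.8,16,9.5,0.4],[-0.8,20,9.5,0.4],[-0.8,24,9.5,0.4],[-0.8,28,9.5,0.4],[-0.8,29.2,9.5,0.4],[-0.8,29.2,9.5,0.4]],
  ],
)

```text
clock: 14.38
position: [0.449, 0.1598, 0.2957]
tool_rot: [-3.141, 0.009, 1.492]
force: [0.1, -0.2, -1.2]
grip_width: 0.0238
```

```bash
python3 gp.py "[.4484,.1548,.1356,1.485]"; python3 - <<'E'
from h import *
f=grab("top");crop(f,130,150,290,280,5,"k6t")
f=grab("side","s6");crop(f,180,110,330,220,5,"k6s")
E
```

```text
grasp [0.4488 0.1584 0.141 ] jaw yaw 1.4921 tilt [-0.001 -0.009] F [ 0.1 -0.2 -1.2] M [-0.07  0.01  0.02] w 0.0238 q7 [ 0.22  0.61 -0.93  2.04  0.68  0.83  0.38] t 14.3833
shift cm [-0.04 -0.36 -0.54] turn -0.007
```

View pics/k6s.png

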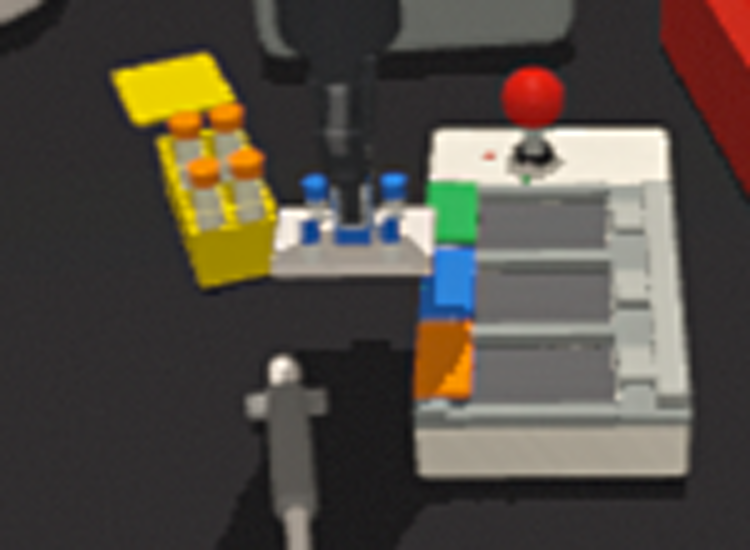

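View pics/k6t.png

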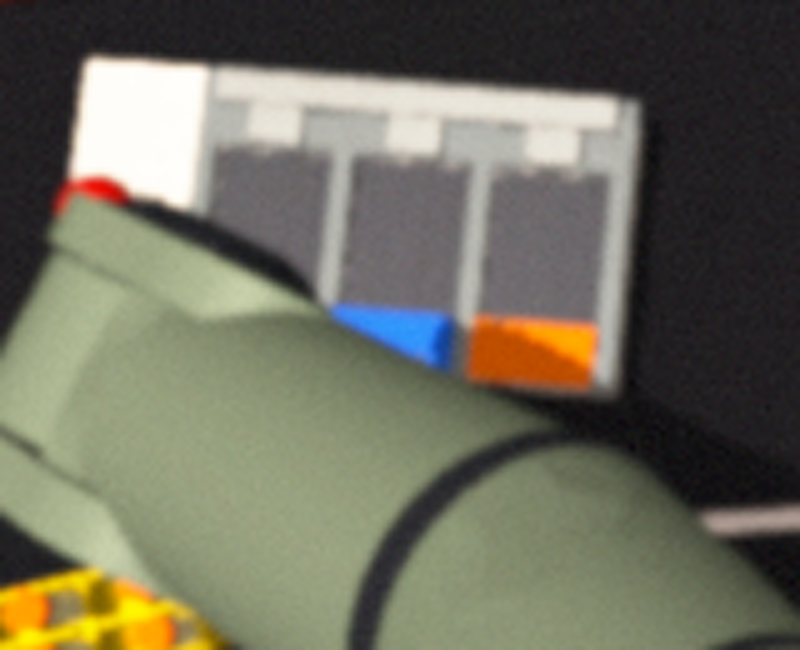

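Request:
step_arm(
  plan=[
    [[0,-0.3,-0.5,0],[0,-0.3,-1,0],[0,-0.3,-1.5,0],[0,-0.3,-1.9,0],[0,-0.3,-1.9,0],[0,-0.3,-1.9,0]],
  ],
)

```text
clock: 14.98
position: [0.4493, 0.1531, 0.276]
tool_rot: [-3.14, 0.012, 1.488]
force: [-0.4, -0.5, -1.7]
grip_width: 0.0234
```

```bash
python3 gp.py "[.4484,.1548,.1065,1.485]"
```

```text
grasp [0.449  0.1513 0.1213] jaw yaw 1.4879 tilt [-0.0024 -0.0115] F [-0.4 -0.5 -1.7] M [ 0.05  0.01 -0.06] w 0.0234 q7 [ 0.21  0.64 -0.9   2.06  0.73  0.8   0.35] t 14.9833
shift cm [-0.06  0.35 -1.48] turn -0.003
```

Request:
step_arm(
  plan=[
    [[0,0,-0.3,0],[0,0,-0.3,0],[0,0,-0.3,0]],
  ],
)

```text
clock: 15.23
position: [0.4493, 0.1531, 0.2729]
tool_rot: [-3.14, 0.012, 1.488]
force: [-0.7, 0.2, -0.1]
grip_width: 0.0237
```

```bash
python3 gp.py "[.4484,.1548,.1065,1.485]"
```

```text
grasp [0.4489 0.1513 0.1182] jaw yaw 1.4879 tilt [-0.0026 -0.0115] F [-0.7  0.2 -0.1] M [ 0.02  0.02 -0.02] w 0.0237 q7 [ 0.21  0.65 -0.89  2.06  0.73  0.79  0.35] t 15.2333
shift cm [-0.05  0.35 -1.17] turn -0.003
```

Request:
step_arm(
  plan=[
    [[0,0,-0.3,0],[0,0,-0.3,0],[0,0,-0.3,0]],
  ],
)

```text
clock: 15.48
position: [0.4494, 0.1532, 0.27]
tool_rot: [-3.14, 0.011, 1.488]
force: [0.7, -0.7, 0.4]
grip_width: 0.0237
```

```bash
python3 gp.py "[.4484,.1548,.1065,1.485]"
```

```text
grasp [0.4491 0.1515 0.1153] jaw yaw 1.4881 tilt [-0.0021 -0.0112] F [ 0.7 -0.7  0.4] M [ 0.15 -0.16 -0.05] w 0.0237 q7 [ 0.2   0.65 -0.89  2.06  0.74  0.79  0.34] t 15.4833
shift cm [-0.07  0.33 -0.88] turn -0.003
```

Request:
step_arm(
  plan=[
    [[0,0,-0.3,0],[0,0,-0.6,0],[0,0,-0.9,0],[0,0,-0.9,0],[0,0,-0.9,0]],
  ],
)

```text
clock: 15.9
position: [0.449, 0.1535, 0.2609]
tool_rot: [-3.14, 0.011, 1.489]
force: [-3.9, 0.4, 5.0]
grip_width: 0.0236
```

```bash
python3 gp.py "[.4484,.1548,.1065,1.485]"; python3 - <<'E'
from h import *
f=grab("side","s7");crop(f,200,120,320,200,6.5,"k7s")
E
```

```text
grasp [0.4486 0.1517 0.1062] jaw yaw 1.4886 tilt [-0.0028 -0.0113] F [-3.9  0.4  5. ] M [0.17 0.63 0.05] w 0.0236 q7 [ 0.19  0.66 -0.87  2.07  0.76  0.77  0.32] t 15.9
shift cm [-0.02  0.31  0.03] turn -0.004
```

View pics/k7s.png

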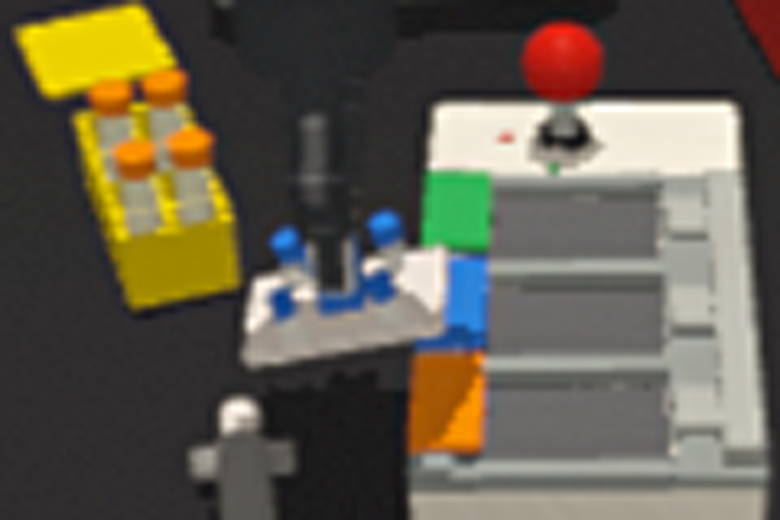

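```bash
cat > tilt.py <<'E'
from h import *
def tilt(fs,g,u1,u2,h=.045,yaw=-.083,yy=-.032):
    # bottom front edge endpoints
    best=[]
    for th in np.radians(np.arange(0,25,.5)):
        c,s=np.cos(th),np.sin(th);P=[]
        for x in(-.05,.05):
            lx=c*x+s*h; lz=s*x-c*h
            P.append([g[0]+np.cos(yaw)*lx-np.sin(yaw)*yy,g[1]+np.sin(yaw)*lx+np.cos(yaw)*yy,g[2]+lz])
        q=proj(fs,P);d=q[1]-q[0];e=np.array(u2)-np.array(u1)
        best.append((abs(np.arctan2(d[1],d[0])-np.arctan2(e[1],e[0])),np.degrees(th),q))
    return min(best,key=lambda b:b[0])
if __name__=="__main__":
    print(tilt(grab("side"),[.4486,.1517,.1062],(237.4,176.2),(268.2,171.2)))
E
python3 tilt.py
```

```text
(np.float64(0.00040120239577809413), np.float64(10.5), array([[238.49861874, 176.02376773],
       [268.77121535, 171.09691884]]))
```

Request:
step_arm(
  plan=[
    [[0,0,-0.2,0],[0,0,-0.4,0],[0,0,-0.4,0],[0,0,-0.4,0]],
  ],
)

```text
clock: 16.33
position: [0.4485, 0.1535, 0.2569]
tool_rot: [-3.139, 0.012, 1.489]
force: [-7.2, -0.3, 8.8]
grip_width: 0.0231
```

Request:
step_arm(
  plan=[
    [[0,0,2,0],[0,0,4,0],[0,0,4,0],[0,0,4,0],[0,0,4,0]],
  ],
)

```text
clock: 16.75
position: [0.4485, 0.1532, 0.2964]
tool_rot: [-3.139, 0.012, 1.489]
force: [-0.4, -0.4, -0.6]
grip_width: 0.0241
```

```bash
python3 gp.py "[.4484,.1548,.1065,1.485]"; python3 - <<'E'
from h import *
f=grab("side","s8");crop(f,200,100,320,180,6.5,"k8s")
E
```

```text
grasp [0.4479 0.1513 0.1417] jaw yaw 1.4886 tilt [-0.0037 -0.012 ] F [-0.4 -0.4 -0.6] M [ 0.01  0.08 -0.02] w 0.0241 q7 [ 0.24  0.61 -0.93  2.05  0.68  0.83  0.39] t 16.75
shift cm [ 0.05  0.35 -3.52] turn -0.004
```

View pics/k8s.png

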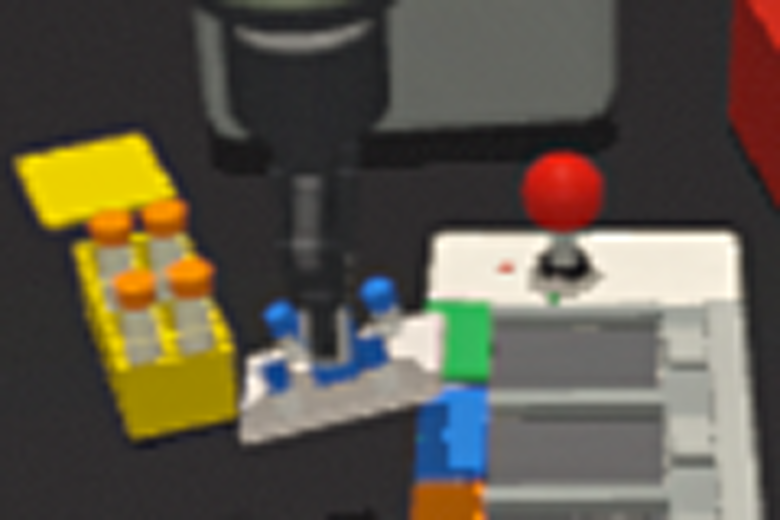

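```bash
python3 - <<'E'
from tilt import *
print(tilt(grab("side"),[.4479,.1513,.1417],(237.2,168.2),(268,161.2)))
E
```

```text
(np.float64(1.1929232904273057e-06), np.float64(14.500000000000002), array([[238.52650889, 167.92344659],
       [268.76967375, 161.04996209]]))
```

Request:
step_arm(
  plan=[
    [[0,-0.7,2,0],[3,-0.7,2,0],[6,-0.7,2,0],[9,-0.7,2,0],[12.2,-0.7,2,0],[12.2,-0.7,2,0],[12.2,-0.7,2,0],[12.2,-0.7,2,0],[12.2,-0.7,2,0]],
  ],
)

```text
clock: 17.6
position: [0.5696, 0.1465, 0.3159]
tool_rot: [-3.137, 0.013, 1.49]
force: [-1.1, 0.1, 0.0]
grip_width: 0.0235
```

```bash
python3 gp.py "[.570,.1443,.1096,1.485]"; python3 - <<'E'
from h import *
f=grab("side","s9");crop(f,220,90,340,220,5,"k9s")
f=grab("top","t9");crop(f,130,140,270,260,5,"k9t")
E
```

```text
grasp [0.5687 0.1446 0.1612] jaw yaw 1.4899 tilt [-0.0054 -0.0124] F [-1.1  0.1  0. ] M [0.05 0.   0.03] w 0.0235 q7 [ 0.24  0.73 -0.9   1.74  0.67  1.02  0.57] t 17.6
shift cm [ 0.13 -0.03 -5.16] turn -0.005
```

View pics/k9s.png

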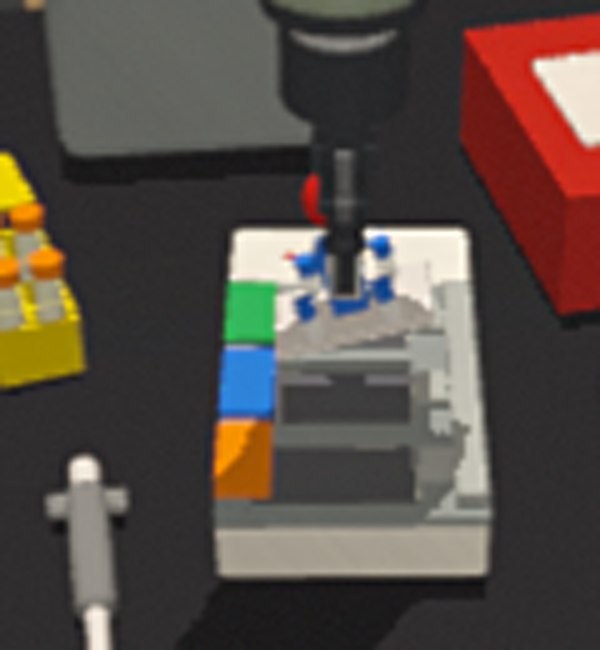

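View pics/k9t.png

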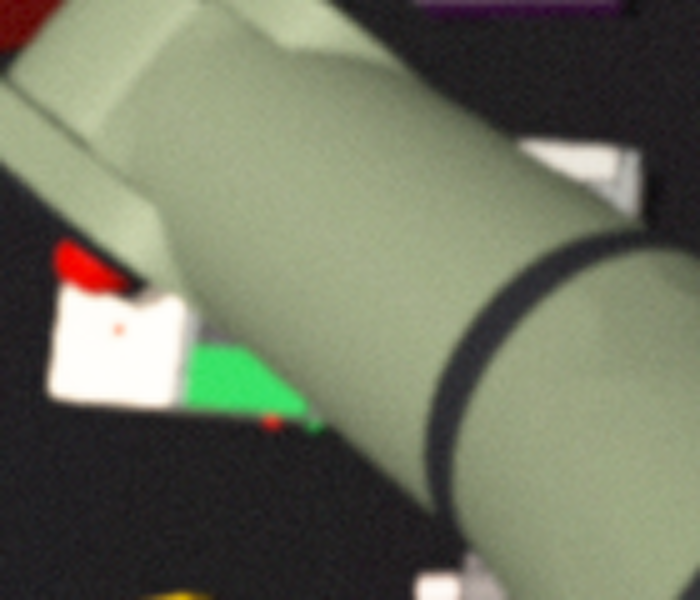

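```bash
cat > pred.py <<'E'
import sys
from h import *
def overlay(f,G,th,yaw,name,box,s=9,h=.0456,xo=0,yo=0):
    th=np.radians(th);c,sn=np.cos(th),np.sin(th);x0,y0,x1,y1=box
    im=cv2.resize(f["pixels"][y0:y1,x0:x1],None,fx=s,fy=s,interpolation=cv2.INTER_CUBIC)
    def W(x,y,z):
        x=x+xo;y=y+yo;lx=c*x-sn*(z-h);lz=sn*x+c*(z-h)
        return [G[0]+np.cos(yaw)*lx-np.sin(yaw)*y,G[1]+np.sin(yaw)*lx+np.cos(yaw)*y,G[2]+lz]
    def line(P,col):
        q=((proj(f,P)-[x0,y0]+.5)*s-.5).astype(int);cv2.polylines(im,[q.reshape(-1,1,2)],True,col,1)
    for z in(0,.008): line([W(*a,z) for a in((-.05,-.032),(.05,-.032),(.05,.032),(-.05,.032))],(0,0,255))
    p=(.562,.145,-.086);c2,s2=np.cos(p[2]),np.sin(p[2])
    def M(x,y,z):return [p[0]+c2*x-s2*y,p[1]+s2*x+c2*y,z]
    for y in(-.08,0,.08):
        line([M(-.0385,y-.0345,.07),M(-.0385,y+.0345,.07),M(-.072,y+.0345,.07),M(-.072,y-.0345,.07)],(0,255,255))
        line([M(-.0525,y-.0345,.06),M(-.0525,y+.0345,.06),M(.0525,y+.0345,.06),M(.0525,y-.0345,.06)],(255,255,0))
    cv2.imwrite(f"pics/{name}.png",im)
E
python3 - <<'E'
from pred import *
f=grab("side");overlay(f,[.5687,.1446,.1612],14.5,-.081,"o9",(255,130,325,205),10)
E
```

```text
(no output)
```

View pics/o9.png

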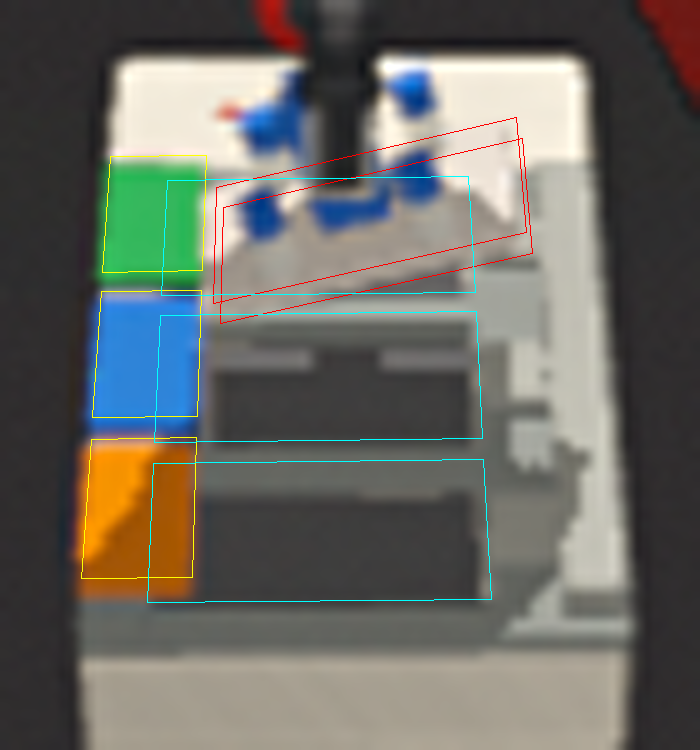

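Request:
step_arm(
  plan=[
    [[0.5,-0.1,-1.5,0],[0.5,-0.1,-3,0],[0.5,-0.1,-4,0],[0.5,-0.1,-4.5,0],[0.5,-0.1,-4.5,0],[0.5,-0.1,-4.5,0]],
  ],
)

```text
clock: 18.25
position: [0.5748, 0.1456, 0.2711]
tool_rot: [-3.137, 0.013, 1.49]
force: [-0.3, -0.5, 0.2]
grip_width: 0.0237
```

```bash
python3 gp.py "[.5735,.1440,.1096,1.485]"; python3 - <<'E'
from pred import *
f=grab("side","s10");overlay(f,[.5735,.144,.116],14.5,-.081,"o10",(255,130,325,205),10)
E
```

```text
grasp [0.574  0.1437 0.1164] jaw yaw 1.4898 tilt [-0.0051 -0.0122] F [-0.3 -0.5  0.2] M [ 0.02 -0.01 -0.02] w 0.0237 q7 [ 0.22  0.79 -0.86  1.76  0.73  0.96  0.54] t 18.25
shift cm [-0.05  0.03 -0.68] turn -0.005
```

View pics/o10.png

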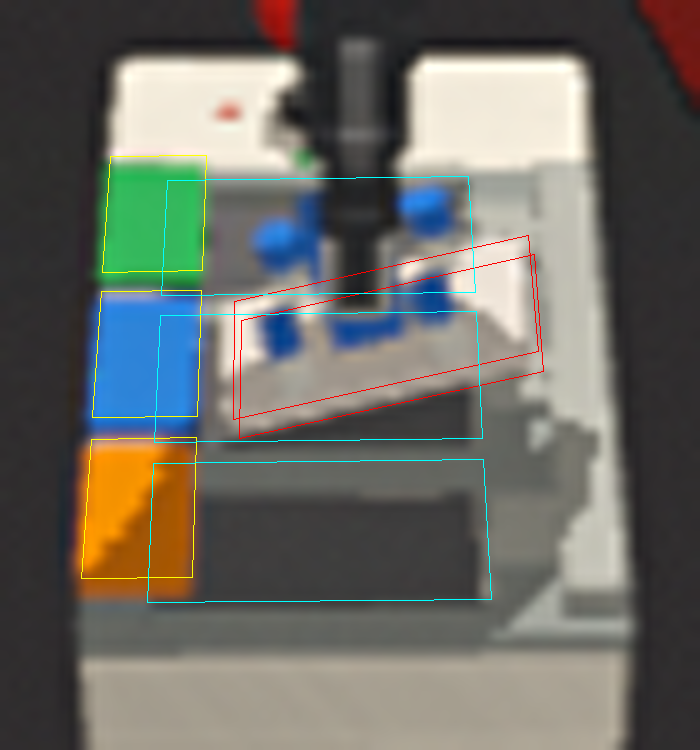

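Request:
step_arm(
  plan=[
    [[0,0,-0.3,0],[0,0,-0.6,0],[0,0,-0.6,0],[0,0,-0.6,0]],
  ],
)

```text
clock: 18.63
position: [0.5749, 0.1456, 0.2655]
tool_rot: [-3.138, 0.012, 1.49]
force: [-0.5, -0.1, -0.6]
grip_width: 0.0236
```

```bash
python3 gp.py "[.560,.1452,.1096,1.485]"
```

```text
grasp [0.5742 0.1437 0.1108] jaw yaw 1.4897 tilt [-0.0044 -0.0121] F [-0.5 -0.1 -0.6] M [ 0.08  0.01 -0.  ] w 0.0236 q7 [ 0.21  0.8  -0.85  1.76  0.74  0.95  0.53] t 18.6333
shift cm [-1.42  0.15 -0.12] turn -0.005
```

Request:
step_arm(
  plan=[
    [[-0.4,0.04,-0.1,0],[-0.8,0.07,-0.1,0],[-1.2,0.1,-0.1,0],[-1.4,0.12,-0.1,0],[-1.4,0.12,-0.1,0]],
  ],
)

```text
clock: 19.05
position: [0.5604, 0.1469, 0.2646]
tool_rot: [-3.138, 0.013, 1.49]
force: [-0.2, 0.6, -1.3]
grip_width: 0.0239
```

```bash
python3 gp.py "[.553,.1458,.1070,1.485]"; python3 - <<'E'
from pred import *
f=grab("side","s11");overlay(f,[.560,.1452,.11],14.5,-.081,"o11",(255,130,325,205),10,xo=-.0045)
E
```

```text
grasp [0.5597 0.145  0.1099] jaw yaw 1.4901 tilt [-0.0044 -0.0123] F [-0.2  0.6 -1.3] M [0.05 0.   0.  ] w 0.0239 q7 [ 0.21  0.78 -0.86  1.8   0.74  0.93  0.51] t 19.05
shift cm [-0.67  0.08 -0.29] turn -0.005
```

View pics/o11.png

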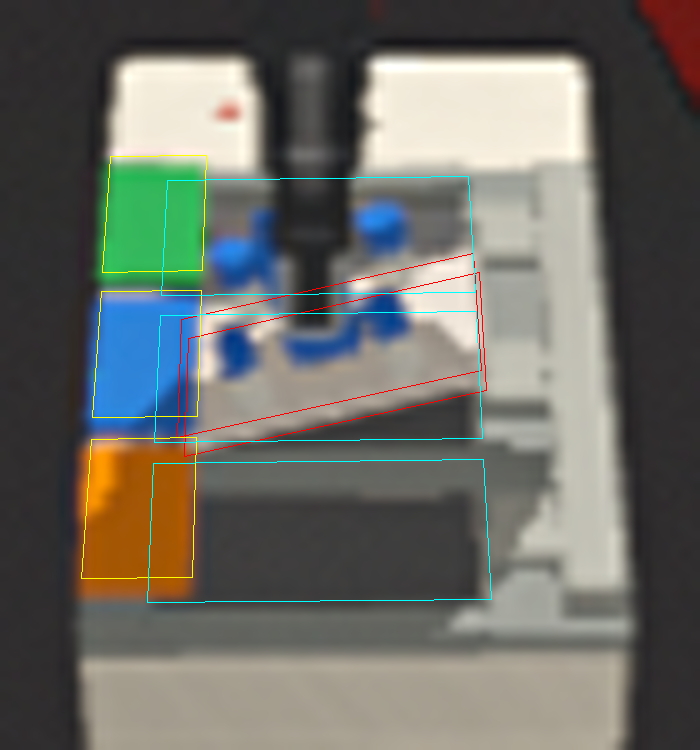

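Its left end is hidden under the blue lip (crop x≈195), with no contact force. Continuing.

Request:
step_arm(
  plan=[
    [[0,0,-0.2,0],[0,0,-0.2,0],[-0.4,0.03,-0.2,0],[-0.7,0.05,-0.2,0],[-0.7,0.05,-0.2,0]],
  ],
)

```text
clock: 19.52
position: [0.5531, 0.1475, 0.2626]
tool_rot: [-3.138, 0.013, 1.49]
force: [0.6, -0.2, -0.9]
grip_width: 0.0239
```

```bash
python3 gp.py "[.553,.1458,.1070,1.485]"
```

```text
grasp [0.5524 0.1456 0.108 ] jaw yaw 1.4904 tilt [-0.0046 -0.0124] F [ 0.6 -0.2 -0.9] M [-0.03 -0.02 -0.01] w 0.0239 q7 [ 0.21  0.78 -0.86  1.82  0.74  0.91  0.49] t 19.5167
shift cm [ 0.06  0.02 -0.1 ] turn -0.005
```

Request:
step_arm(
  plan=[
    [[0.1,0,-0.2,0],[0.3,0,-0.35,0],[0.5,-0.04,-0.5,0],[0.7,-0.06,-0.7,0],[0.9,-0.08,-0.9,0],[0.9,-0.08,-0.9,0]],
  ],
)

```text
clock: 20.02
position: [0.5627, 0.1466, 0.2534]
tool_rot: [-3.138, 0.012, 1.49]
force: [1.6, 0.4, 3.5]
grip_width: 0.0238
```

```bash
python3 gp.py "[.553,.1458,.1070,1.485]"; python3 - <<'E'
from pred import *
f=grab("side","s12");overlay(f,[.5615,.145,.099],4,-.081,"o12",(255,130,325,205),10,xo=-.0045)
E
```

```text
grasp [0.562  0.1448 0.0987] jaw yaw 1.49 tilt [-0.0042 -0.0119] F [1.6 0.4 3.5] M [ 0.18 -0.21 -0.07] w 0.0238 q7 [ 0.2   0.8  -0.84  1.8   0.76  0.91  0.5 ] t 20.0167
shift cm [-0.9   0.1   0.83] turn -0.005
```

View pics/o12.png

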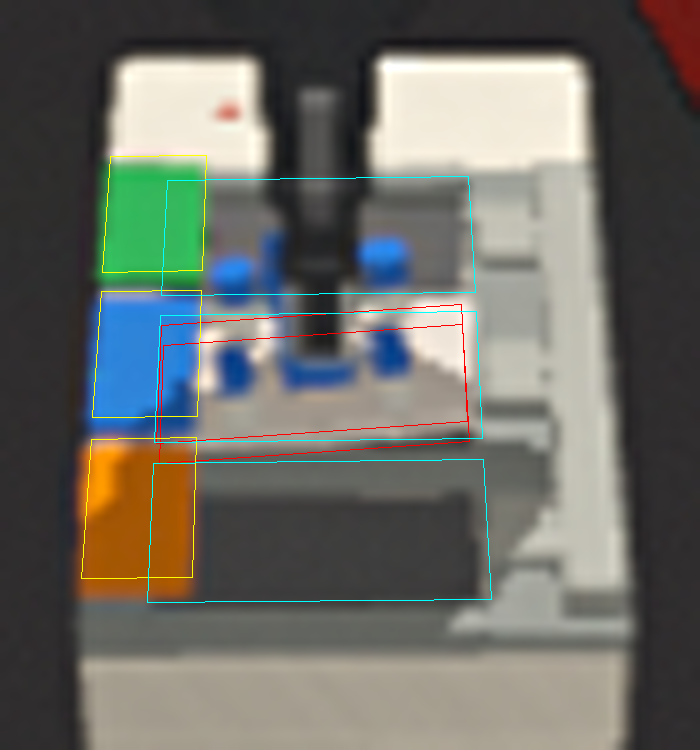

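Request:
step_arm(
  plan=[
    [[0.2,-0.02,-0.15,0],[0.35,-0.03,-0.3,0],[0.35,-0.03,-0.4,0],[0.35,-0.03,-0.4,0]],
  ],
)

```text
clock: 20.4
position: [0.5663, 0.1463, 0.2495]
tool_rot: [-3.139, 0.012, 1.49]
force: [1.2, 0.5, 4.6]
grip_width: 0.0237
```

```bash
python3 gp.py "[.553,.1458,.1070,1.485]"; python3 - <<'E'
from pred import *
f=grab("side","s13");overlay(f,[.565,.1445,.0956],0,-.081,"o13",(255,130,325,205),10,xo=-.0045)
E
```

```text
grasp [0.5657 0.1445 0.0948] jaw yaw 1.4899 tilt [-0.0037 -0.0119] F [1.2 0.5 4.6] M [ 0.2   0.1  -0.11] w 0.0237 q7 [ 0.2   0.81 -0.84  1.79  0.76  0.91  0.5 ] t 20.4
shift cm [-1.27  0.13  1.22] turn -0.005
```

View pics/o13.png

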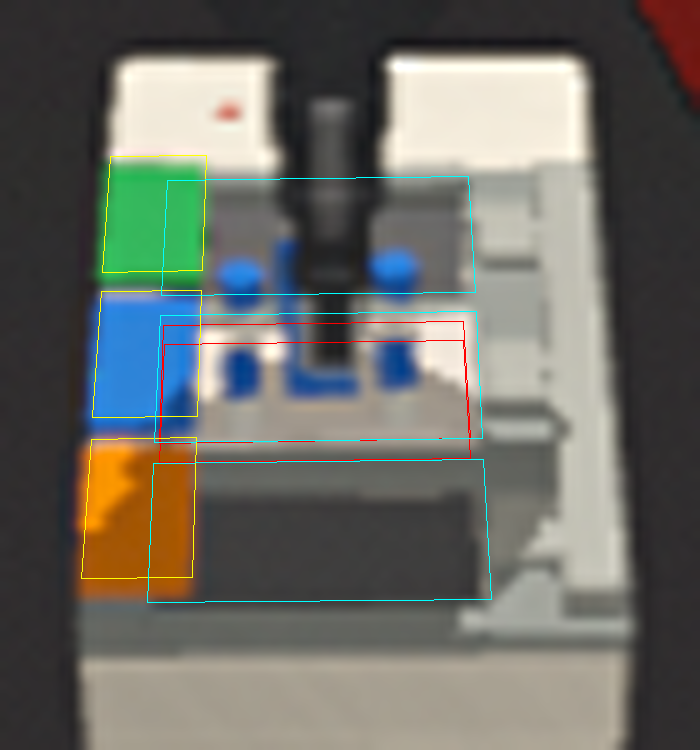

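Request:
step_arm(
  plan=[
    [[0,0,-0.3,0],[0,0,-0.3,0],[0,0,-0.3,0],[0,0,0,0]],
  ],
)

```text
clock: 20.78
position: [0.5664, 0.1461, 0.2491]
tool_rot: [-3.138, 0.013, 1.49]
force: [0.1, 0.5, -1.5]
grip_width: 0.0237
```

```bash
python3 gp.py
```

```text
grasp [0.5657 0.1442 0.0944] jaw yaw 1.4897 tilt [-0.0042 -0.0123] F [ 0.1  0.5 -1.5] M [ 0.05  0.03 -0.05] w 0.0237 q7 [ 0.2   0.81 -0.84  1.79  0.76  0.91  0.5 ] t 20.7833
```

Request:
step_arm(
  plan=[
    [[0,0,0,0],[0,0,0,0],[0,0,0,0],[0,0,0,0],[0,0,3,0],[0,0,6,0],[0,0,10,0],[0,0,10,0],[0,0,10,0]],
  ],
  jaw=0.3,
)

```text
clock: 21.53
position: [0.5666, 0.1462, 0.351]
tool_rot: [-3.142, 0.012, 1.489]
force: [0.5, -0.6, -0.2]
grip_width: 0.0599
```

```bash
python3 gp.py;python3 - <<'E'
from pred import *
f=grab("side","s14");overlay(f,[.562,.1445,.0956],0,-.086,"o14",(255,130,325,205),10,xo=0)
E
```

```text
grasp [0.5665 0.1444 0.1963] jaw yaw 1.4894 tilt [-0.001  -0.0119] F [ 0.5 -0.6 -0.2] M [ 0.03  0.03 -0.02] w 0.0599 q7 [ 0.26  0.68 -0.93  1.73  0.63  1.07  0.6 ] t 21.5333
```

View pics/o14.png

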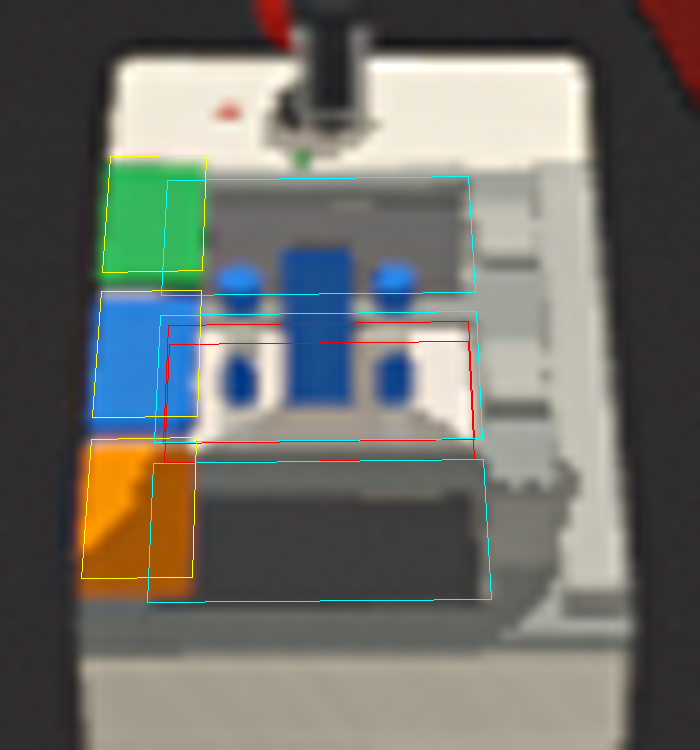

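Request:
step_arm(
  plan=[
    [[-0.4,0,0,0],[-0.4,0,0,0],[-0.4,0,0,0],[-0.4,0,0,0],[-0.4,0,0,0],[-0.4,0,-3,0],[-0.4,0,-6,0],[-0.4,0,-6.6,0],[-0.4,0,-6.6,0],[-0.4,0,-6.6,0]],
  ],
  jaw=1,
)

```text
clock: 22.42
position: [0.5626, 0.1463, 0.2843]
tool_rot: [-3.139, 0.012, 1.49]
force: [0.4, 0.2, 0.4]
grip_width: -0.0001
```

Request:
step_arm(
  plan=[
    [[0,0,-0.3,0],[0,0,-0.3,0],[0,0,-0.3,0]],
  ],
)

```text
clock: 22.67
position: [0.5628, 0.1464, 0.2822]
tool_rot: [-3.141, 0.012, 1.49]
force: [-1.1, -0.1, -0.5]
grip_width: -0.0002
```

Request:
step_arm(
  plan=[
    [[0,0,-0.3,0],[0,0,-0.3,0],[0,0,-0.3,0]],
  ],
)

```text
clock: 22.92
position: [0.563, 0.1464, 0.2796]
tool_rot: [-3.141, 0.012, 1.489]
force: [1.1, -0.9, 3.4]
grip_width: 0.0001
```

Request:
step_arm(
  plan=[
    [[0,0,-0.3,0],[0,0,-0.3,0],[0,0,-0.3,0]],
  ],
)

```text
clock: 23.17
position: [0.5628, 0.1468, 0.2792]
tool_rot: [3.14, 0.013, 1.489]
force: [-16.4, -8.0, 53.3]
grip_width: -0.0001
```

Contact is at TCP 0.2796, so the post top is at 0.1066 (0.106 when home). Blue is fully home. Next, orange.

Request:
step_arm(
  plan=[
    [[0,0,4,0],[0,0,8,0],[0,0,12,0],[-1,-4,12,-0.1],[-2,-8,12,-0.2],[-3,-16,12,-0.38],[-8,-48,12,-0.38],[-8,-48,12,-0.38],[-8,-48,12,-0.38],[-8,-48,12,-0.38],[-8,-48,12,-0.38],[-8,-48,12,-0.38]],
  ],
  jaw=0.3,
)

```text
clock: 24.17
position: [0.499, -0.2237, 0.3994]
tool_rot: [3.14, 0.013, 1.109]
force: [1.7, -0.2, 0.4]
grip_width: 0.0596
```

```bash
python3 gp.py "[.4752,-.335,.046,1.108]"; python3 - <<'E'
from meas import *
ft=grab("top","t15");fs=grab("side","s15")
print(fit_insert([fs],[.475,-.335,-.46],"o"),fit_insert([ft],[.475,-.335,-.46],"o"))
E
```

```text
grasp [ 0.4983 -0.2256  0.2447] jaw yaw 1.1093 tilt [-0.0045 -0.0126] F [ 1.7 -0.2  0.4] M [ 0.03 -0.03  0.02] w 0.0596 q7 [ 0.94  0.53 -0.89  1.78  0.48  1.06  0.98] t 24.1667
shift cm [ -2.31 -10.94 -19.87] turn -0.001
(array([ 0.47452348, -0.33567012, -0.46902893]), np.float64(83.13478849315072)) (array([ 0.47758541, -0.33321146, -0.00535384]), np.float64(192.5470440777117))
```

View pics/s15.png

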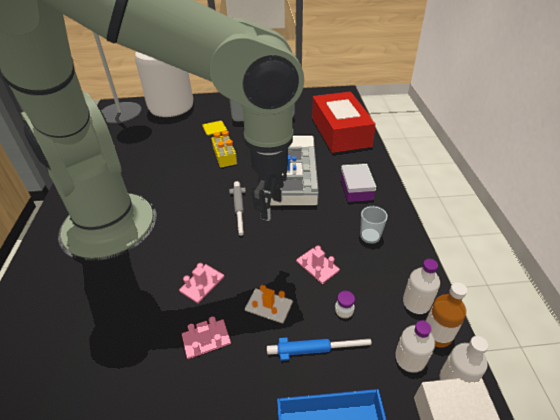

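View pics/t15.png

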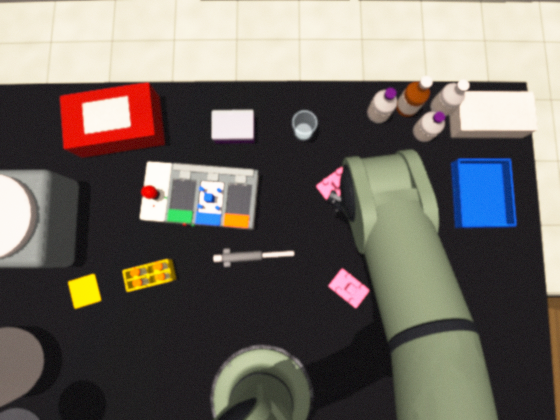

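Request:
step_arm(
  plan=[
    [[-1,-4,0,0],[-2,-8,0,0],[-2.4,-10.9,-2,0],[-2.4,-10.9,-6,0],[-2.4,-10.9,-10,0],[-2.4,-10.9,-14,0],[-2.4,-10.9,-14,0],[-2.4,-10.9,-14,0],[-2.4,-10.9,-14,0]],
  ],
)

```text
clock: 25.02
position: [0.475, -0.3371, 0.2605]
tool_rot: [3.139, 0.015, 1.101]
force: [-0.2, -0.1, 1.0]
grip_width: 0.0596
```

```bash
python3 gp.py "[.4740,-.3345,.045,1.108]"; python3 - <<'E'
from h import *
f=grab("side");crop(f,200,210,340,330,5,"k16s")
E
```

```text
grasp [ 0.4743 -0.3393  0.1059] jaw yaw 1.1009 tilt [-0.0047 -0.0146] F [-0.2 -0.1  1. ] M [ 0.06 -0.03  0.01] w 0.0596 q7 [ 1.02  0.75 -0.74  1.8   0.67  0.86  1.05] t 25.0167
shift cm [-0.03  0.48 -6.09] turn 0.007
```

View pics/k16s.png

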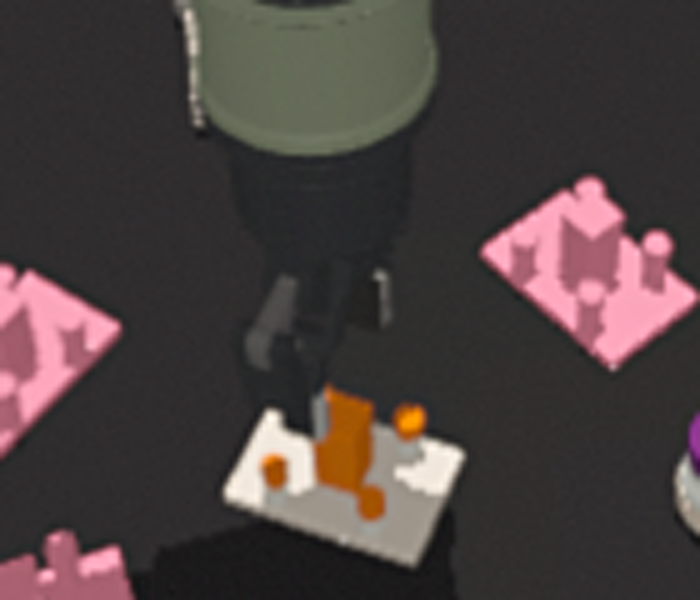

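Request:
step_arm(
  plan=[
    [[0,0.5,0,0],[0,0.5,-2,0],[0,0.5,-5,0],[0,0.5,-6.1,0],[0,0.5,-6.1,0],[0,0.5,-6.1,0],[0,0.5,-6.1,0]],
  ],
)

```text
clock: 25.65
position: [0.4756, -0.3324, 0.2017]
tool_rot: [3.136, 0.016, 1.101]
force: [-0.5, 0.3, 0.9]
grip_width: 0.0596
```

```bash
python3 gp.py "[.4740,-.3345,.045,1.108]"
```

```text
grasp [ 0.4753 -0.3349  0.047 ] jaw yaw 1.1005 tilt [-0.0022 -0.0164] F [-0.5  0.3  0.9] M [-0.02 -0.05 -0.01] w 0.0596 q7 [ 0.97  0.83 -0.68  1.83  0.76  0.76  0.97] t 25.65
shift cm [-0.13  0.04 -0.2 ] turn 0.007
```

Request:
step_arm(
  plan=[
    [[0,0,0,0],[0,0,0,0],[0,0,0,0],[0,0,0,0],[0,0,0,0],[0,0,0,0],[0,0,0,0],[0,0,0,0]],
  ],
  jaw=1,
  force=25,
)

```text
clock: 26.32
position: [0.4758, -0.3325, 0.2026]
tool_rot: [3.135, 0.016, 1.101]
force: [-2.9, -0.3, 12.3]
grip_width: 0.0237
```

```bash
python3 gp.py "[.4740,-.3345,.045,1.108]"
```

```text
grasp [ 0.4756 -0.3352  0.0479] jaw yaw 1.1005 tilt [-0.0015 -0.0173] F [-2.9 -0.3 12.3] M [0.3  0.44 0.19] w 0.0237 q7 [ 0.97  0.83 -0.68  1.83  0.76  0.76  0.97] t 26.3167
shift cm [-0.16  0.07 -0.29] turn 0.007
```

Request:
step_arm(
  plan=[
    [[0,0,2,0],[0,0,6,0],[0,0,9.5,0],[-0.3,4,9.5,0.1],[-0.6,8,9.5,0.2],[-1,12,9.5,0.3],[-1.4,16,9.5,0.385],[-1.8,20,9.5,0.385],[-2.2,24,9.5,0.385],[-2.6,28,9.5,0.385],[-3,32,9.5,0.385],[-3.4,36,9.5,0.385]],
  ],
)

```text
clock: 27.32
position: [0.4412, 0.0291, 0.298]
tool_rot: [3.135, 0.016, 1.485]
force: [1.4, -0.2, -0.2]
grip_width: 0.0238
```

```bash
python3 gp.py "[.4415,.0751,.128,1.485]"
```

```text
grasp [0.4421 0.0265 0.1433] jaw yaw 1.485 tilt [ 0.0056 -0.017 ] F [ 1.4 -0.2 -0.2] M [ 0.06 -0.11 -0.01] w 0.0238 q7 [ 0.51  0.56 -0.93  2.13  0.67  0.78  0.63] t 27.3167
shift cm [-0.06  4.86 -1.53] turn -0.0
```

Request:
step_arm(
  plan=[
    [[-0.1,3,0,0],[-0.1,4.8,0,0],[-0.1,4.8,-0.7,0],[-0.1,4.8,-1.4,0],[-0.1,4.8,-1.4,0],[-0.1,4.8,-1.4,0]],
  ],
)

```text
clock: 27.82
position: [0.4401, 0.0761, 0.2835]
tool_rot: [3.136, 0.017, 1.484]
force: [0.6, 0.2, -0.6]
grip_width: 0.0235
```

```bash
python3 gp.py "[.4415,.0751,.1179,1.485]">g.txt;cat g.txt; python3 - <<'E'
from pred import *
import re
g=eval("["+",".join(re.search(r"grasp \[(.*?)\]",open("g.txt").read()).group(1).split())+"]")
f=grab("side","s17");overlay(f,g,0,-.086,"o17",(220,140,300,215),9.5,h=.0479)
E
```

```text
grasp [0.4408 0.0734 0.1289] jaw yaw 1.4839 tilt [ 0.0045 -0.0176] F [ 0.6  0.2 -0.6] M [-0.04  0.01 -0.01] w 0.0235 q7 [ 0.38  0.58 -0.9   2.13  0.71  0.76  0.49] t 27.8167
shift cm [ 0.07  0.17 -1.1 ] turn 0.001
```

View pics/o17.png

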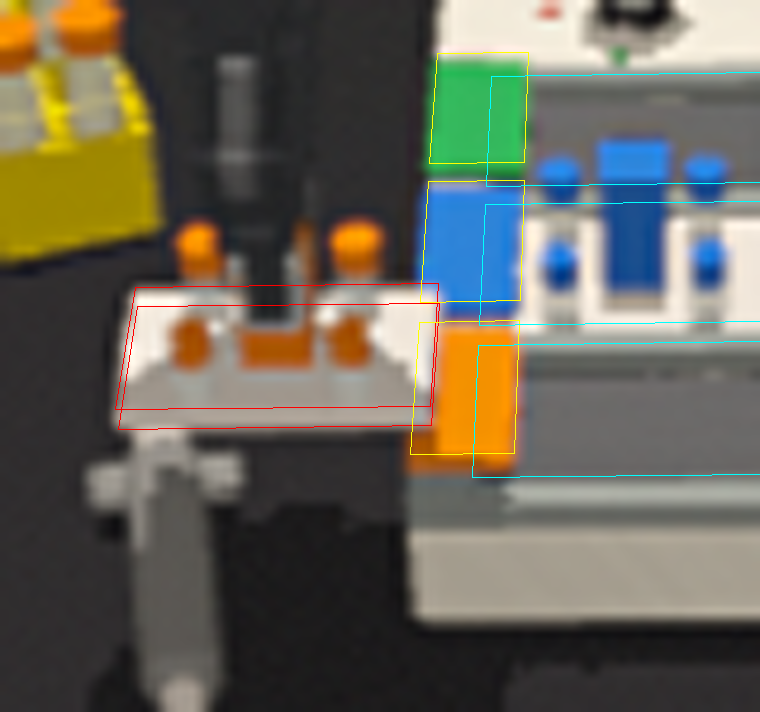

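Request:
step_arm(
  plan=[
    [[0,0,-0.5,0],[0,0,-1,0],[0,0,-1.3,0],[0,0,-1.6,0],[0,0,-1.9,0],[0,0,-2.2,0],[0,0,-2.4,0],[0,0,-2.4,0],[0,0,-2.4,0]],
  ],
)

```text
clock: 28.62
position: [0.4397, 0.0761, 0.2595]
tool_rot: [3.136, 0.017, 1.484]
force: [-4.4, -0.6, 6.4]
grip_width: 0.0238
```

```bash
cat > ov.py <<'E'
import sys,re,subprocess
from pred import *
# usage: name theta box xo h [z shift]
t=subprocess.run(["python3","gp.py"],capture_output=True,text=True).stdout;print(t)
g=eval("["+",".join(re.search(r"grasp \[(.*?)\]",t).group(1).split())+"]")
jy=float(re.search(r"jaw yaw ([-\d.]+)",t).group(1))
name,th,box,xo,h=sys.argv[1],float(sys.argv[2]),eval(sys.argv[3]),float(sys.argv[4]),float(sys.argv[5])
f=grab("side","s_"+name);overlay(f,g,th,jy-np.pi/2,name,box,9.5,h=h,xo=xo)
E
python3 ov.py o18 14 "(220,140,300,215)" -.0015 .0479
```

```text
grasp [0.4403 0.0733 0.1048] jaw yaw 1.4838 tilt [ 0.0037 -0.0178] F [-4.4 -0.6  6.4] M [0.16 1.02 0.04] w 0.0238 q7 [ 0.34  0.62 -0.86  2.14  0.77  0.72  0.44] t 28.6167

this script no longer has the robotException ignored in: <_io.TextIOWrapper mode='rw' encoding='UTF-8'>
Traceback (most recent call last):
BrokenPipeError: [Errno 32] Broken pipe
```

```bash
cat > ov.py <<'E'
import sys
from pred import *
from scipy.spatial.transform import Rotation as Ro
o=bot.observe();R=Ro.from_euler("xyz",o["tool_rot"]).as_matrix()
g=o["position"]+R[:,2]*bot.grip_point_offset;jy=np.arctan2(R[1,0],R[0,0])
print("G",g.round(4),"jy",round(jy,4),"F",o["force"].round(1),"w",round(o["grip_width"],4))
p=(.562,.145,-.086);d=g[:2]-p[:2];print("G mixer",round(d[0]*np.cos(p[2])+d[1]*np.sin(p[2]),4),round(-d[0]*np.sin(p[2])+d[1]*np.cos(p[2]),4))
name,th,box,xo,h=sys.argv[1],float(sys.argv[2]),eval(sys.argv[3]),float(sys.argv[4]),float(sys.argv[5])
f=grab("side","s_"+name);overlay(f,g,th,jy-np.pi/2,name,box,9.5,h=h,xo=xo)
E
python3 ov.py o18 14 "(220,140,300,215)" -.0015 .0479
```

```text
G [0.4403 0.0733 0.1048] jy 1.4838 F [-4.4 -0.6  6.4] w 0.0238
G mixer -0.1151 -0.0819
```

View pics/o18.png

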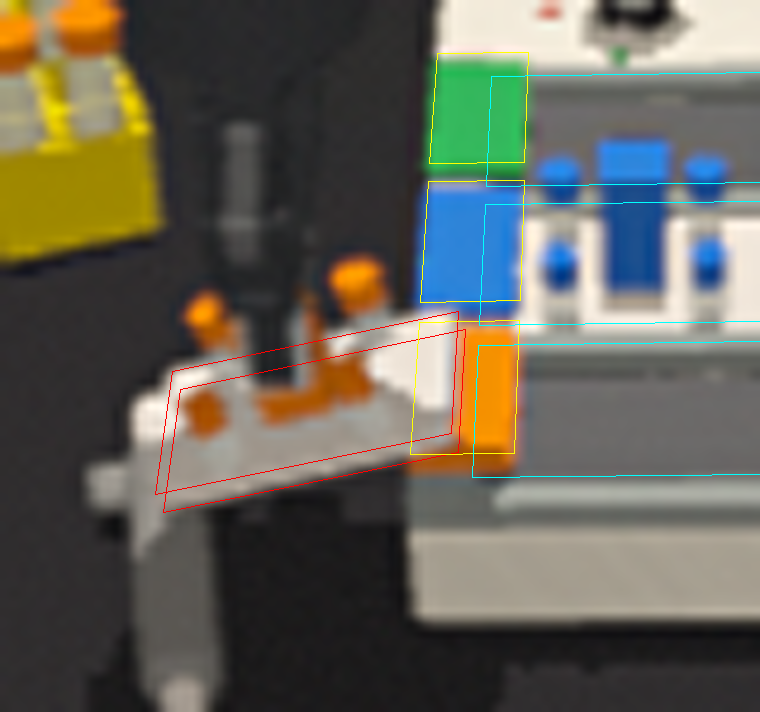

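Request:
step_arm(
  plan=[
    [[0,0,2,0],[0,0,4,0],[0,0,5.5,0],[3,0,5.5,0],[6,-0.5,5.5,0],[9,-1,5.5,0],[11.5,-1,5.5,0],[11.5,-1,5.5,0],[11.5,-1,5.5,0],[11.5,-1,5.5,0]],
  ],
)

```text
clock: 29.5
position: [0.5542, 0.0661, 0.314]
tool_rot: [3.137, 0.018, 1.484]
force: [-0.4, 1.0, -0.3]
grip_width: 0.0232
```

```bash
python3 ov.py o19 14 "(250,135,330,215)" -.0015 .0479
```

```text
G [0.5546 0.0634 0.1593] jy 1.4841 F [-0.4  1.  -0.3] w 0.0232
G mixer -0.0004 -0.082
```

View pics/o19.png

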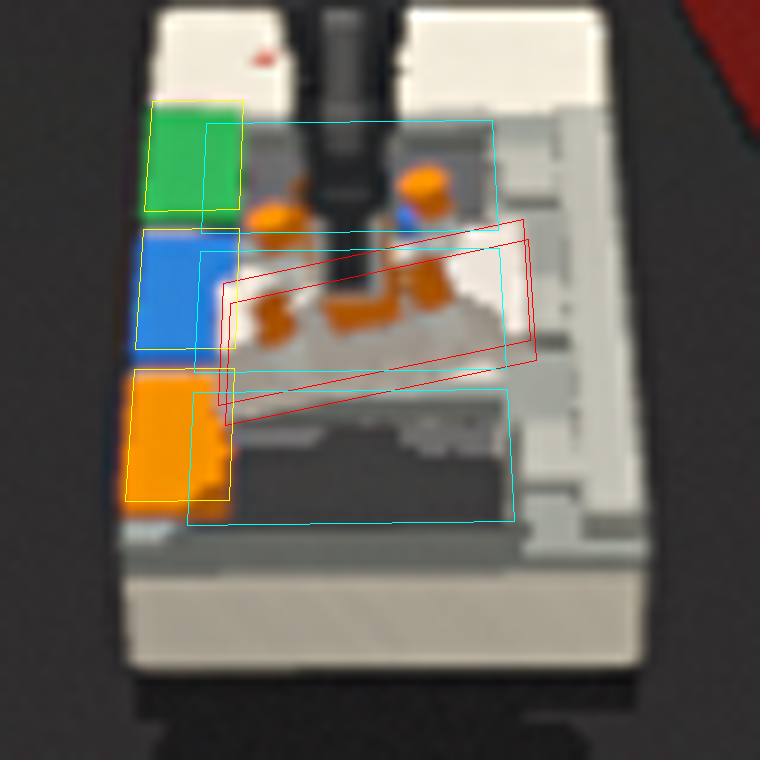

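Request:
step_arm(
  plan=[
    [[0.93,0.17,0,0],[0.93,0.17,-1.5,0],[0.93,0.17,-3,0],[0.93,0.17,-4.1,0],[0.93,0.17,-4.1,0],[0.93,0.17,-4.1,0]],
  ],
)

```text
clock: 30.05
position: [0.563, 0.0679, 0.2723]
tool_rot: [3.139, 0.018, 1.485]
force: [0.4, 1.1, -0.6]
grip_width: 0.0237
```

```bash
python3 ov.py o20 14 "(250,135,330,215)" -.003 .0479
```

```text
G [0.5632 0.0651 0.1176] jy 1.4848 F [ 0.4  1.1 -0.6] w 0.0237
G mixer 0.008 -0.0795
```

View pics/o20.png

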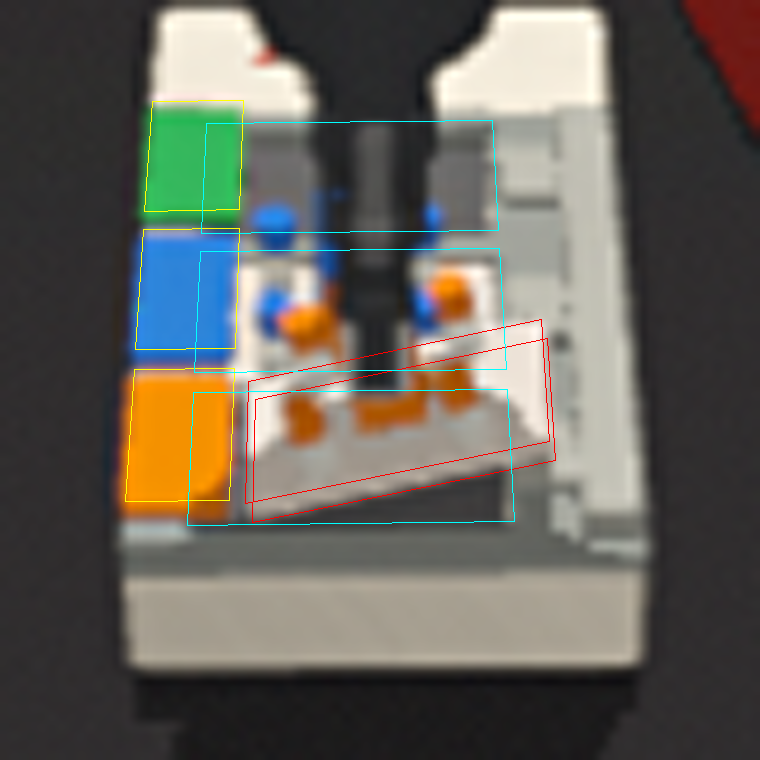

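The overlay matches the plate, whose left edge at x≈246 clears the lip at 235. Next I tuck it in.

Request:
step_arm(
  plan=[
    [[0,0,-0.3,0],[0,0,-0.55,0],[0,0,-0.55,0],[0,0,-0.55,0]],
  ],
)

```text
clock: 30.43
position: [0.5632, 0.068, 0.2676]
tool_rot: [3.138, 0.018, 1.485]
force: [-0.2, 0.2, -1.3]
grip_width: 0.0236
```

Request:
step_arm(
  plan=[
    [[-0.4,0.04,0,0],[-0.8,0.07,0,0],[-1.2,0.1,0,0],[-1.2,0.1,0,0],[-1.2,0.1,0,0]],
  ],
)

```text
clock: 30.85
position: [0.5509, 0.0689, 0.2676]
tool_rot: [3.138, 0.018, 1.485]
force: [-0.4, -0.4, -3.3]
grip_width: 0.0237
```

```bash
python3 ov.py o21 14 "(250,135,330,215)" -.003 .0479
```

```text
G [0.5513 0.0661 0.1129] jy 1.4847 F [-0.4 -0.4 -3.3] w 0.0237
G mixer -0.0039 -0.0795
```

View pics/o21.png

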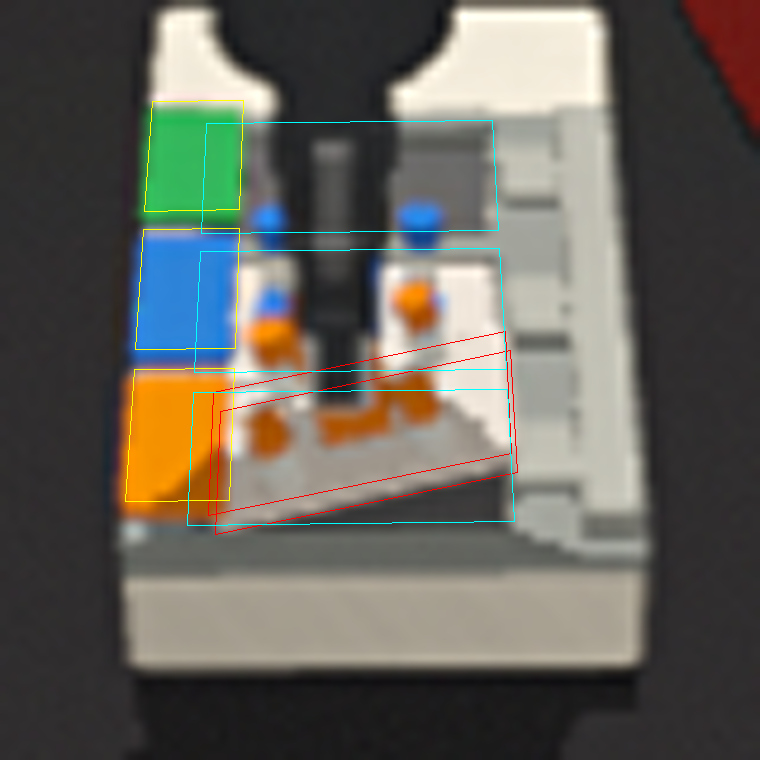

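Request:
step_arm(
  plan=[
    [[0,0,-0.25,0],[0,0,-0.25,0],[0,0,-0.25,0],[-0.4,0.03,-0.25,0],[-0.7,0.06,-0.25,0],[-0.7,0.06,-0.25,0]],
  ],
)

```text
clock: 31.4
position: [0.5435, 0.0696, 0.2651]
tool_rot: [3.138, 0.018, 1.485]
force: [-0.2, -0.1, -1.0]
grip_width: 0.0241
```

```bash
python3 ov.py o22 14.5 "(250,135,330,215)" -.003 .0479
```

```text
G [0.5438 0.0668 0.1105] jy 1.485 F [-0.2 -0.1 -1. ] w 0.0241
G mixer -0.0115 -0.0795
```

View pics/o22.png

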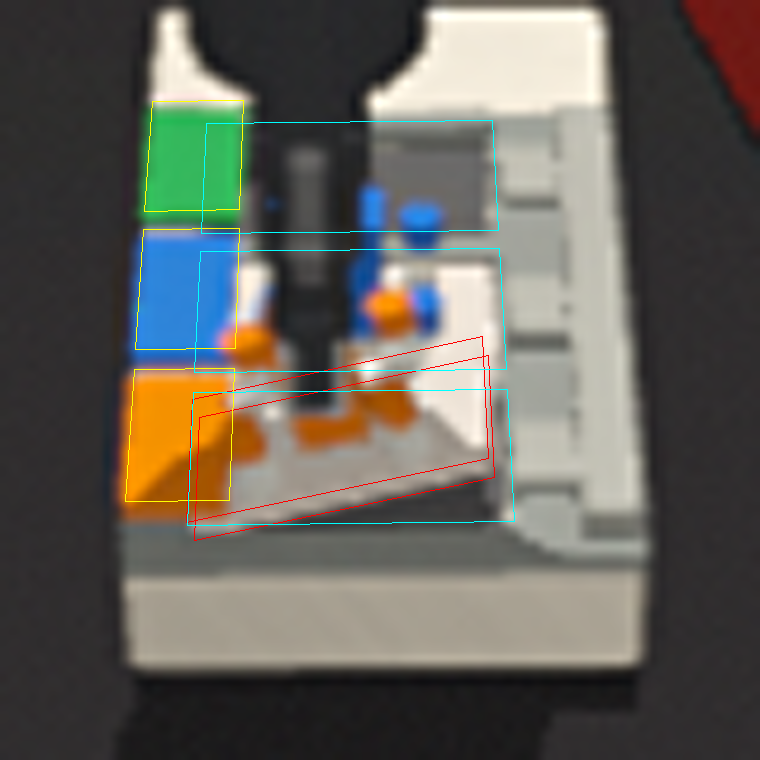

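Request:
step_arm(
  plan=[
    [[0,0,-0.12,0],[0.2,-0.02,-0.3,0],[0.46,-0.04,-0.46,0],[0.7,-0.06,-0.66,0],[0.93,-0.08,-0.88,0],[1.15,-0.1,-1.1,0],[1.15,-0.1,-1.1,0]],
  ],
)

```text
clock: 32.03
position: [0.5559, 0.0684, 0.2539]
tool_rot: [3.137, 0.018, 1.484]
force: [1.3, -1.0, 4.1]
grip_width: 0.0234
```

```bash
python3 ov.py o23 3 "(250,135,330,215)" -.003 .0479
```

```text
G [0.5564 0.0656 0.0992] jy 1.4845 F [ 1.3 -1.   4.1] w 0.0234
G mixer 0.0012 -0.0796
```

View pics/o23.png

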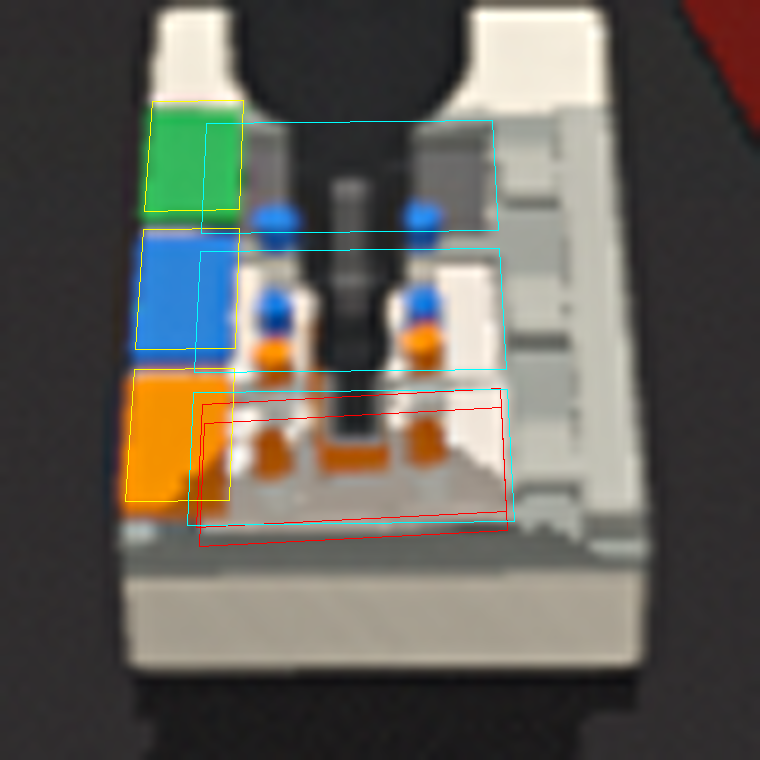

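Request:
step_arm(
  plan=[
    [[0.05,0,-0.15,0],[0.05,0,-0.3,0],[0.05,0,-0.4,0],[0.05,0,-0.4,0]],
  ],
)

```text
clock: 32.42
position: [0.557, 0.0684, 0.2504]
tool_rot: [3.135, 0.017, 1.484]
force: [3.8, -2.0, 8.3]
grip_width: 0.0235
```

```bash
python3 gp.py
```

```text
grasp [0.5577 0.0657 0.0957] jaw yaw 1.4841 tilt [ 0.0047 -0.0179] F [ 3.8 -2.   8.3] M [-0.18 -0.53 -0.04] w 0.0235 q7 [ 0.33  0.77 -0.82  1.86  0.77  0.86  0.6 ] t 32.4167
```

Request:
step_arm(
  plan=[
    [[0,0,0.2,0],[0,0,0.2,0],[0,0,0.2,0],[0,0,0.2,0],[0,0,3,0],[0,0,6,0],[0,0,10,0],[0,0,10,0],[0,0,10,0]],
  ],
  jaw=0.3,
)

```text
clock: 33.17
position: [0.5573, 0.0685, 0.3521]
tool_rot: [3.132, 0.017, 1.484]
force: [0.3, -0.9, -0.4]
grip_width: 0.0598
```

```bash
python3 ov.py o24 0 "(250,135,330,215)" -.003 .0479
```

```text
G [0.5585 0.0657 0.1975] jy 1.4837 F [ 0.3 -0.9 -0.4] w 0.0598
G mixer 0.0033 -0.0793
```

View pics/o24.png

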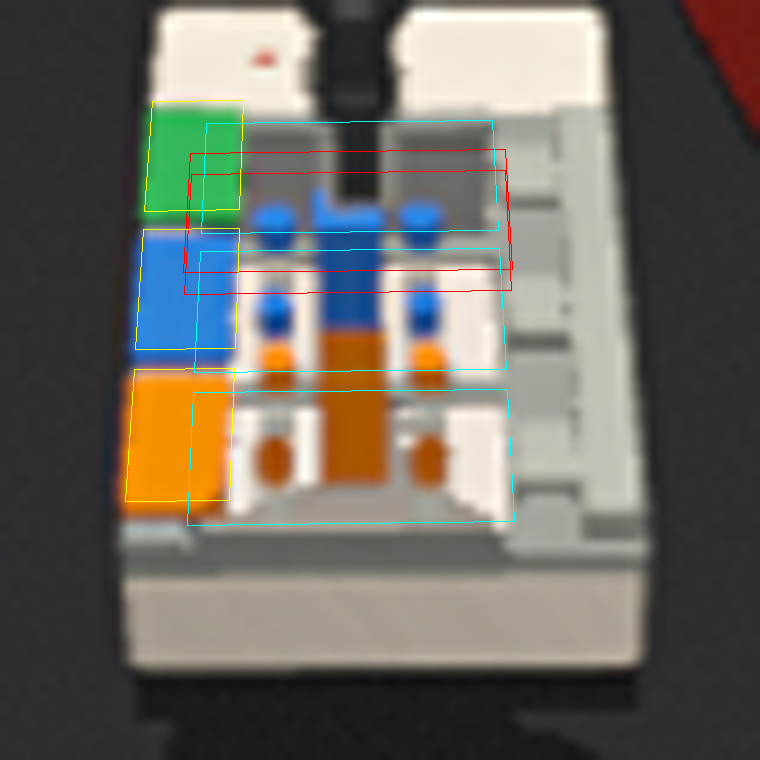

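Request:
step_arm(
  plan=[
    [[-0.35,0.1,0,0],[-0.35,0.1,0,0],[-0.35,0.1,0,0],[-0.35,0.1,0,0],[-0.35,0.1,0,0],[-0.35,0.1,-3,0],[-0.35,0.1,-6,0],[-0.35,0.1,-6.7,0],[-0.35,0.1,-6.7,0],[-0.35,0.1,-6.7,0]],
  ],
  jaw=1,
)

```text
clock: 34.05
position: [0.5537, 0.0696, 0.2845]
tool_rot: [3.135, 0.017, 1.484]
force: [0.3, 0.3, 0.1]
grip_width: -0.0004
```

Request:
step_arm(
  plan=[
    [[0,0,-0.3,0],[0,0,-0.3,0],[0,0,-0.3,0]],
  ],
)

```text
clock: 34.3
position: [0.554, 0.0696, 0.2824]
tool_rot: [3.133, 0.017, 1.484]
force: [-0.0, 0.3, 0.3]
grip_width: 0.0004
```

Request:
step_arm(
  plan=[
    [[0,0,-0.2,0],[0,0,-0.2,0],[0,0,-0.2,0]],
  ],
)

```text
clock: 34.55
position: [0.554, 0.0696, 0.2806]
tool_rot: [3.133, 0.017, 1.484]
force: [0.1, 0.6, 0.0]
grip_width: -0.0001
```

Request:
step_arm(
  plan=[
    [[0,0,-0.15,0],[0,0,-0.15,0],[0,0,-0.15,0]],
  ],
)

```text
clock: 34.8
position: [0.554, 0.0698, 0.2795]
tool_rot: [3.133, 0.017, 1.484]
force: [-2.9, -0.7, 8.9]
grip_width: 0.0002
```

Orange is home too, with contact at 0.2797, the same as blue. Next I lock the knob.

Request:
step_arm(
  plan=[
    [[0,0,4,0],[0,0,8,0],[0,0,10,0],[0.5,4,10,-0.1],[1,8,10,-0.2],[1.4,12,10,-0.25],[1.8,16,10,-0.25],[2,20,10,-0.25],[2,23.8,10,-0.25],[2,23.8,10,-0.25],[2,23.8,10,-0.25],[2,23.8,10,-0.25]],
  ],
  jaw=0,
)

```text
clock: 35.8
position: [0.574, 0.3076, 0.3791]
tool_rot: [3.133, 0.018, 1.234]
force: [0.7, -0.8, -0.0]
grip_width: 0.0854
```

```bash
python3 gp.py "[.5755,.3047,.099,1.23]"; python3 - <<'E'
from h import *
f=grab("top","t25");f=grab("side","s25");crop(f,210,50,340,200,4,"k25s")
E
```

```text
grasp [0.5744 0.3045 0.2245] jaw yaw 1.2342 tilt [ 0.0025 -0.0201] F [ 0.7 -0.8 -0. ] M [-0.02 -0.01 -0.03] w 0.0854 q7 [-0.07  0.72 -0.85  1.52  0.58  1.18  0.2 ] t 35.8
shift cm [  0.11   0.02 -12.55] turn -0.004
```

View pics/k25s.png

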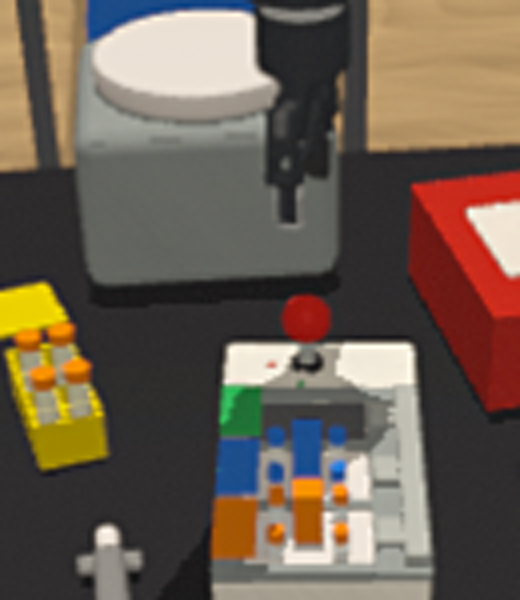

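Request:
step_arm(
  plan=[
    [[0.1,0,-3,0],[0.1,0,-6,0],[0.1,0,-9,0],[0.1,0,-12.4,0],[0.1,0,-12.4,0],[0.1,0,-12.4,0],[0.1,0,-12.4,0],[0.1,0,-12.4,0]],
  ],
)

```text
clock: 36.57
position: [0.5761, 0.3066, 0.2578]
tool_rot: [3.13, 0.016, 1.232]
force: [0.7, -0.9, -0.3]
grip_width: 0.0857
```

```bash
python3 gp.py "[.5755,.3047,.099,1.23]"
```

```text
grasp [0.5769 0.3037 0.1031] jaw yaw 1.2315 tilt [ 0.0053 -0.0188] F [ 0.7 -0.9 -0.3] M [ 0.05 -0.01  0.03] w 0.0857 q7 [-0.11  0.85 -0.77  1.6   0.7   0.99  0.11] t 36.5667
shift cm [-0.14  0.1  -0.41] turn -0.002
```

Request:
step_arm(
  plan=[
    [[0,0,0,0],[0,0,0,0],[0,0,0,0],[0,0,0,0],[0,0,0,0],[0,0,0,0],[0,0,0,0],[0,0,0,0],[0,0,0,0]],
  ],
  jaw=1,
  force=60,
)

```text
clock: 37.32
position: [0.5761, 0.3059, 0.2585]
tool_rot: [3.13, 0.018, 1.231]
force: [-5.9, -10.2, 15.6]
grip_width: 0.0396
```

```bash
python3 gp.py "[.5755,.3047,.099,1.23]"
```

```text
grasp [0.5769 0.3027 0.1038] jaw yaw 1.231 tilt [ 0.0053 -0.0207] F [ -5.9 -10.2  15.6] M [-1.6   1.1  -0.01] w 0.0396 q7 [-0.11  0.85 -0.77  1.6   0.7   0.99  0.11] t 37.3167
shift cm [-0.14  0.2  -0.48] turn -0.001
```

Request:
step_arm(
  plan=[
    [[0,0,0,0],[0,0,0,0],[0,0,0,0],[-0.1,0,-0.5,0],[-0.1,0,-0.5,0],[-0.1,0,-0.5,0],[-0.1,0,-0.5,0]],
  ],
  jaw=0.2,
)

```text
clock: 37.9
position: [0.575, 0.306, 0.2533]
tool_rot: [3.13, 0.018, 1.231]
force: [-0.7, -0.0, -0.1]
grip_width: 0.0682
```

Request:
step_arm(
  plan=[
    [[0,0,0,0],[0,0,0,0],[0,0,0,0],[0,0,0,0],[0,0,0,0],[0,0,0,0],[0,0,0,0],[0,0,0,0]],
  ],
  jaw=1,
)

```text
clock: 38.57
position: [0.575, 0.306, 0.2537]
tool_rot: [3.13, 0.018, 1.231]
force: [-1.7, -1.3, 5.2]
grip_width: 0.0397
```

Request:
step_arm(
  plan=[
    [[0,0,0,-0.12],[0,0,0,-0.24],[0,0,0,-0.36],[0,0,0,-0.48],[0,0,0,-0.6],[0,0,0,-0.72],[0,0,0,-0.84],[0,0,0,-0.96],[0,0,0,-1.08],[0,0,0,-1.2],[0,0,0,-1.32],[0,0,0,-1.4]],
  ],
)

```text
clock: 39.57
position: [0.5767, 0.3043, 0.2538]
tool_rot: [3.129, 0.015, -0.177]
force: [14.6, 1.6, -11.1]
grip_width: 0.0396
```

Request:
step_arm(
  plan=[
    [[0,0,0,-0.1],[0,0,0,-0.2],[0,0,0,-0.2],[0,0,0,-0.2]],
  ],
)

```text
clock: 39.9
position: [0.577, 0.3041, 0.2539]
tool_rot: [3.129, 0.014, -0.375]
force: [4.3, -1.6, -3.6]
grip_width: 0.0396
```

```bash
python3 gp.py; python3 - <<'E'
from h import *
f=grab("side","s26");crop(f,210,80,340,200,5,"k26s")
f=grab("top","t26")
E
```

```text
grasp [0.5743 0.303  0.0992] jaw yaw -0.3745 tilt [-0.0175 -0.0071] F [ 4.3 -1.6 -3.6] M [-0.36 -1.14 -0.09] w 0.0396 q7 [-0.31  0.77 -0.41  1.61  0.37  0.86 -1.25] t 39.9
```

View pics/k26s.png

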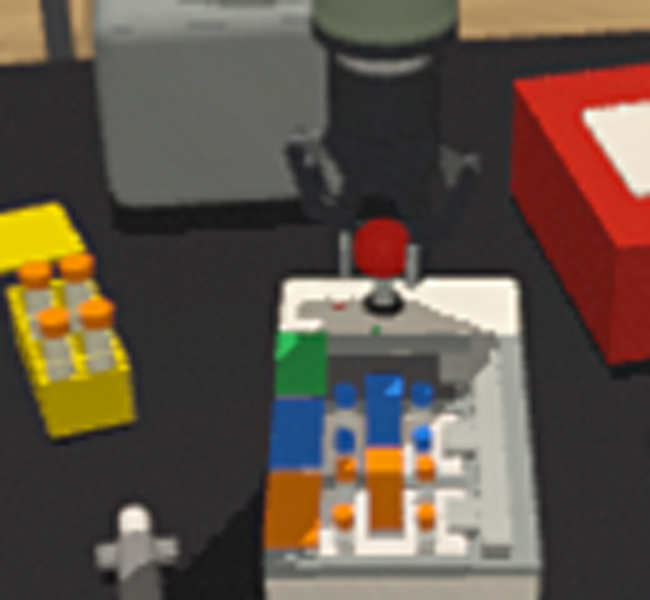

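Request:
step_arm(
  plan=[
    [[0,0,0,-0.12],[0,0,0,-0.24],[0,0,0,-0.24],[0,0,0,-0.24]],
  ],
)

```text
clock: 40.33
position: [0.5774, 0.304, 0.2542]
tool_rot: [3.129, 0.013, -0.609]
force: [4.6, -2.1, 2.3]
grip_width: 0.0395
```

```bash
python3 gp.py
```

```text
grasp [0.5747 0.3036 0.0996] jaw yaw -0.6094 tilt [-0.0176 -0.0025] F [ 4.6 -2.1  2.3] M [-0.45 -1.21 -0.05] w 0.0395 q7 [-0.35  0.76 -0.36  1.61  0.32  0.84 -1.44] t 40.3333
```

Request:
step_arm(
  plan=[
    [[0,0,0,0],[0,0,0,0],[0,0,0,0],[0,0,0,0],[0,0,0,0],[0,0,4,0],[0,0,8,0],[0,0,12,0],[0,0,15,0],[0,0,15,0],[0,-4,15,0.1],[0,-8,15,0.2]],
  ],
  jaw=0,
)

```text
clock: 41.33
position: [0.5764, 0.2252, 0.4044]
tool_rot: [3.131, 0.013, -0.4]
force: [0.3, 0.1, -0.7]
grip_width: 0.0854
```

Request:
step_arm(
  plan=[
    [[-3,-40,0,0.3],[-3,-40,0,0.3],[-3,-40,0,0.3],[-3,-40,0,0.3],[-3,-40,0,0.3],[-3,-40,0,0.3],[-3,-40,0,0.3],[-3,-40,0,0.3],[-3,-40,0,0.3],[-3,-40,0,0.3],[-3,-40,0,0.3],[-3,-40,0,0.3]],
  ],
)

```text
clock: 42.33
position: [0.546, -0.1762, 0.4042]
tool_rot: [3.13, 0.013, -0.103]
force: [0.4, 0.5, 0.2]
grip_width: 0.0855
```

```bash
python3 - <<'E'
from h import *
f=grab("side","s27");crop(f,240,110,330,220,6.5,"k27s")
f=grab("top","t27");crop(f,130,150,270,240,5.5,"k27t")
E
python3 latch.py pics/t27.png -v
```

```text
[array([106., 106., 130., 193., 223., 227., 226., 218., 207., 217., 225.,
       226., 223., 203., 183., 167., 121.], dtype=float32), array([252., 251., 242., 229., 228., 227., 226., 221., 219., 225., 227.,
       226., 215., 193., 180., 167., 120.], dtype=float32)]
[array([106., 108., 135., 192., 223., 227., 226., 221., 213., 220., 225.,
       225., 220., 201., 182., 166., 119.], dtype=float32), array([251., 249., 235., 225., 228., 227., 226., 219., 214., 223., 225.,
       224., 214., 192., 179., 167., 119.], dtype=float32)]
[array([105., 106., 131., 189., 221., 226., 225., 222., 215., 218., 222.,
       222., 217., 199., 183., 168., 121.], dtype=float32), array([105., 110., 156., 210., 225., 225., 224., 216., 210., 220., 223.,
       221., 212., 192., 180., 168., 122.], dtype=float32)]
[([np.float64(0.03950000000000001), np.float64(0.06400000000000003)], [0.038000000000000006, 0.03]), ([np.float64(0.04000000000000001), np.float64(0.06500000000000003)], [0.038000000000000006, 0.03]), ([np.float64(0.04100000000000001), np.float64(0.038000000000000006)], [0.038000000000000006, 0.036500000000000005])]
```

View pics/k27s.png

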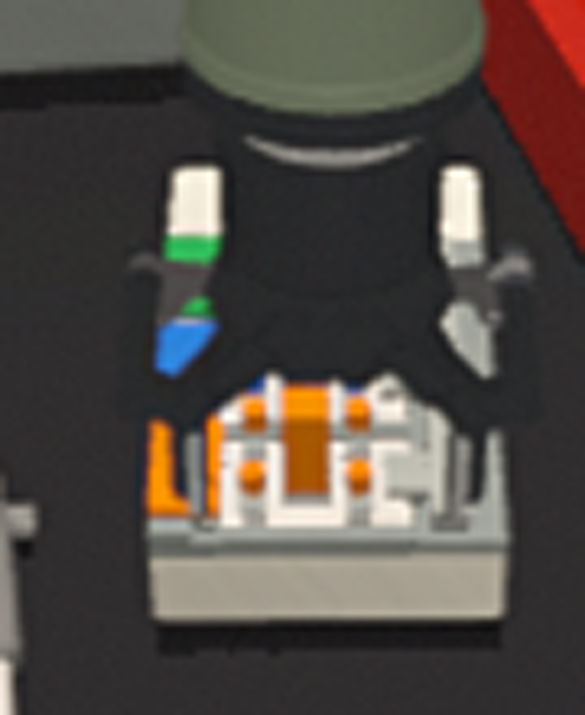

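View pics/k27t.png

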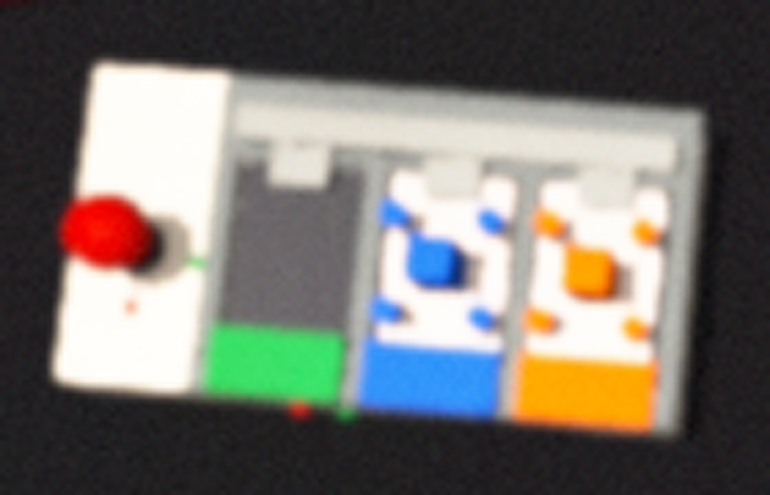

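View pics/t27.png

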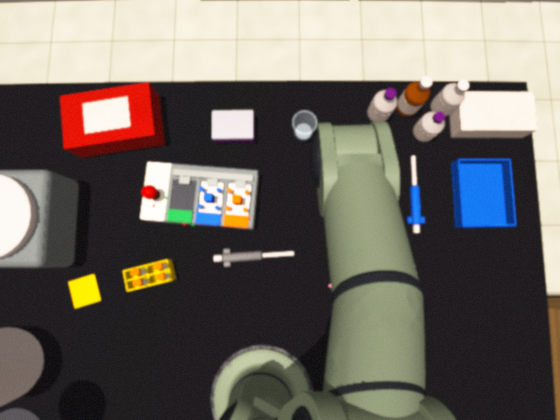

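View pics/s27.png

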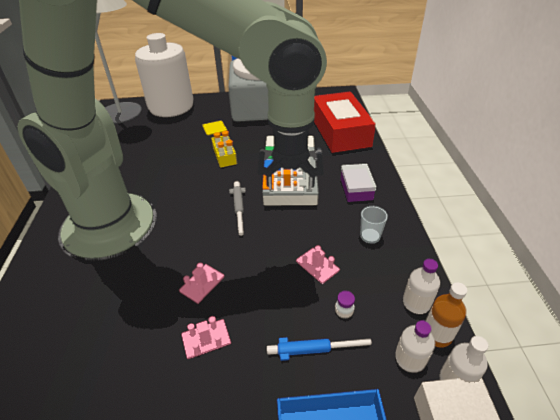

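```bash
python3 - <<'E'
import cv2,numpy as np
from h import *
f=grab("top")
a=cv2.imread("pics/t4.png");b=cv2.imread("pics/t27.png")
p=(.562,.145,-.086);c,s=np.cos(p[2]),np.sin(p[2]);xs=np.arange(.03,.1,.0005)
def pr(im):
    v=0
    for y in np.arange(.071,.0891,.003):
        uv=proj(f,np.c_[p[0]+c*xs-s*y,p[1]+s*xs+c*y,np.full(len(xs),.0645)]).astype(np.float32)
        v=v+cv2.remap(im.astype(np.float32).mean(2),uv[:,0].reshape(1,-1),uv[:,1].reshape(1,-1),1)[0]
    return v/7
A,B=pr(a),pr(b)
def dip(v,lo,hi):
    m=(xs>lo)&(xs<hi);q=np.polyfit(xs[m],v[m],2);return -q[1]/2/q[0]
print(dip(A,.071,.084),dip(B,.056,.069))
E
```

```text
0.07674149879002343 0.061277290059583996
```

```bash
python3 -c "
from workcell import bot
print(bot.job_done())"
```

```text
the job is handed in; nothing more can be done
None
```

The mixer is ready to run, and I handed the job in at about 42 s of robot time. I opened the latch, put both inserts that were on the bench (blue and orange) into their own bays, then locked the knob again. There was no green insert, so its bay is empty.

I tilted each insert about 14° in the grip by pressing its far edge on the lip. Then I slid its other end under the lip and levelled it.

**What the last checks showed:**
- **Inserts home:** touching each post top gave about 0.1066 m against 0.106 m expected, and the pictures show both lying flat with the latch tongues over their edges.
- **Latch:** the bar moved about 15.5 mm between open and locked, against 16 mm full travel. The tongue tip is now at about +38.7 mm, against 38.5 mm when locked.
- **Other items:** the decoys and the rest of the bench show no movement in the final pictures.

**What was less certain or disagreed:**
- **Knob stops:** I never felt a clear stop torque at either end. I turned past both stops instead and judged by the latch position.
- **Mixer position:** the cameras disagreed by 2–4 mm in y, so I used the position I got by gripping the ball knob.
- **Blue press test:** one press on the blue post reached 53 N at the fingertips. That is below the 120 N wrist limit; the 40 N limit covers the arm and gripper body, not the fingertips.

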